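# Open the squeeze-tab reagent jar beside the purge apparatus

### The job

Open the clamped reagent jar: squeeze the two red tabs of its blue safety cap inward and, keeping them squeezed, turn the cap counter-clockwise until you feel it come against its stop, without forcing it against the jar. Then lift the cap straight off and set it down gently, right way up, inside the steel tray, letting go only once it stands there. Leave the bottle, the flask and the dish where they are.

Things in the scene. Friction and masses are not known exactly. Their poses are not given: they have to be found in the camera images.
- jar: White plastic reagent jar (74 mm diameter, yellow band) clamped in a fixed steel stand (plate 110 x 110 x 8 mm); it cannot move. Origin: centre of the stand's underside, on the jar's axis, z up. On top a bayonet collar with neck is stuck at an unmeasured angle, up to 0.5 rad either way of nominal. Cap and jar must never press on each other with more than 28 N in all.
- shoulder (a point): Centre of the aluminium collar disc's top (72 mm diameter) on the jar, 100 mm above the bench. Two aluminium latch posts (5 x 5.5 mm) stand on it at opposite sides, 30 to 36 mm from the axis, 16 mm tall: keep fingertips above them.
- rim (a point): Centre of the neck's rim, 144 mm above the bench; neck 34.6 mm diameter, 1.2 mm play to the cap. Turned counter-clockwise (seen from above) the cap comes free of the lugs 0.22 to 1.22 rad from its start (depends on the collar), and meets a stiff springy stop (about 10 Nm/rad) 0.12 rad beyond that (0.34 to 1.34 rad). Anywhere in those last 0.12 rad it lifts straight off.
- seal (a point): Top of the black sprung seal in the neck, on the axis, 148 mm above the bench, under the cap. It pushes the cap up (3.6 N) against the two neck lugs that hold it; the cap can be pressed down 4 mm against it (to 7 N) before it meets the rim.
- cap: Blue round safety cap, 53 mm diameter, 44 mm tall, about 85 g, on the jar. Origin: centre of its underside, 108 mm above the bench at the start, with axes as jar; z up its axis. A red tab on each of its +y and -y sides: take both from above with the fingers closing along the cap's y. Lift about 45 mm to clear the neck.
- tab_face (a point): On the cap's axis at the middle height of the tabs' flat red faces (29 mm above the cap's underside; faces 24 mm wide, from 14 to 44 mm). The faces stand 34 mm from the axis at rest (68 mm over both), 28 mm fully squeezed (56 mm over both). A foot under each tab (down to 1 mm) catches a latch post when turned with the tab out; fully squeezed it passes inside.
- tab_left (a joint): Travel inward of the red tab at the cap's +y side, m: 0 at rest (out), 0.006 fully squeezed. Spring: about 2.4 N to start, 10 N at the full 6 mm, then a hard stop.
- tab_right (a joint): The same for the tab at the cap's -y side.
- tray: Shallow open steel tray, 170 x 170 mm, 12 mm tall, walls 4 mm, heavy, stays put. Origin: centre of its underside; its inner floor is 4 mm above that.
- bottle: Amber glass bottle, 52 mm diameter, 100 mm tall, a bystander. Origin: centre of its underside.
- flask: Clear conical flask, 72 mm diameter at the foot, 94 mm tall, a bystander. Origin: centre of its underside.
- dish: White ceramic dish, 72 mm diameter, 22 mm tall, a bystander. Origin: centre of its underside.
Things that resemble listed ones, but are neither listed nor needed, are in the scene too. Several things have the shape of the jar; the one meant has the colours described above. Of the things shaped like the cap, the blue one is meant.

How it is judged (in metres and radians):
On the way, in this order (a step that is already met when the one before it is completed fails the run):
1. both tabs squeezed in while the cap is still down on the neck (value of joint each of tab_left, tab_right above 0.0045 m and z of cap in the frame of jar below 0.116 m and horizontal distance between cap and jar below 0.01 m), for 0.2 s.
2. cap lifted clear above the neck (z of cap in the frame of jar above 0.15 m and contact force between the fingers and cap above 1 N), for 0.1 s.
3. cap standing on the tray floor while still held (contact force between cap and tray above 0.2 N and contact force between the fingers and cap above 1 N and z of cap in the frame of tray below 0.012 m), for 0.05 s.
At the end, for the whole second after the job is handed in: The cap stands upright (within 0.15 rad) and still on the tray's floor, wholly inside its walls (axis within 58 mm of the tray's centre along each side), released (x of cap in the frame of tray between -0.058 and 0.058 m and y of cap in the frame of tray between -0.058 and 0.058 m and z of cap in the frame of tray between 0.001 and 0.009 m and angle between cap's own z axis and vertical below 0.15 rad and linear speed of cap below 0.02 m/s and contact force between the fingers and cap below 0.1 N); the robot touches nothing.
It fails at once if cap forced against the jar (over 28 N between them) (contact force between cap and jar above 28 N).
It fails at once if cap pressed hard on the tray (over 40 N) (contact force between cap and tray above 40 N).
It fails at once if bottle pushed or moved more than 20 mm (distance of bottle from where it was at the start of the episode above 0.02 m).
It fails at once if flask pushed or moved more than 20 mm (distance of flask from where it was at the start of the episode above 0.02 m).
It fails at once if dish pushed or moved more than 20 mm (distance of dish from where it was at the start of the episode above 0.02 m).
It also fails if it takes over 72 s, if anything falls off the work surface, if the arm or the gripper's body presses on something with over 40 N, if the wrist force passes 120 N, or if a joint passes its speed limit or range.

### The arm

A 6-joint arm with a two-finger parallel gripper is mounted at the origin on the work surface. World frame = base frame: x ahead of the robot, y to its left, z up, the work surface at z = 0. Lengths are in m, angles in degrees, forces in N, time in s.
With the tool pointing down it reaches from about 0.375 to 0.925 m from the base axis. Payload 5.7 kg.
Tool frame: the origin (TCP) lies at the very end of the fingers, on their centre line; the grasp point (between the pads) lies 19 mm behind it; x points along the fingers, y is the direction in which the jaws open and shut, and the axes are right-handed (so a half turn about x gives the same grasp; the last joint's range is limited). The gripper opens to 88 mm and grips with 3 to 60 N. Pads are 20 mm wide; open, the fingers measure 115 mm over their backs; the gripper's body (75 mm by 178 mm) begins 61 mm behind the grasp point.
Start: joints at [-70.48, 20.558, 86.54, -0, 72.909, -6.595], TCP at [0.264, -0.539, 0.223] pointing down, gripper open.
Joint ranges: [-170.27, 170.27], [-57.76, 135], [12.27, 136.19], [-55.21, 235.2], [11.17, 155.16], [-170.74, 170.74]. Speed limits (degrees/s): [136.94, 136.94, 180, 180, 180, 180].

### API

Orientations are given as a 3x3 rotation matrix whose columns are the frame's x, y, z axes.
In Python, from bench import observe, vision, workorder, outline_of, tip_of gives the robot as it stands. The module is installed in compiled form; this text tells all that it offers.
- The arm moves only by the tool step_arm, never from a script. Its argument "moves" is one flat list of numbers, 7 for each row, row after row: the shift along the tool's x, y, z in cm, then the turn, a rotation vector about the tool's x, y, z in degrees, then the finger opening in cm, from 0 to 8.78. A call has 1 to 8 rows; each row shifts and turns the commanded pose from where the row before left it, along the tool's axes as they then stand; what a row does not reach is not made up. A row lasts 1/8 s, in which the tool goes at most 62.5 mm and 10.7 degrees, less where a joint would pass 70% of its speed; a pose out of reach is approached as far as the arm can. A call is refused whole if a number of a shift passes 6.25 or a number of a turn 10.7, either way. A call with a gripper value outside its range is refused whole. The fingers move at their own pace and stop on an object; "grip_force" is the grip in N (left out, the last holds). Time passes only in rows, so rows that do not move let the fingers close. It gives the time, the measured TCP pose, the force and the opening at its end, in the units of the state.
- observe(): the state, without advancing time (a new reading comes with each control period).
- vision.snapshot(name): name is "scene" or "side" or "wrist"; returns a dict with "color" (384x512x3 uint8, red, green, blue), "vertical_fov" (degrees; the focal length in pixels is half the picture's height over the tangent of half this angle, whatever the lens; pixels are square), "cx", "cy" (the principal point, pixels), "R" (3x3) and "t" (3): a world point X has camera coordinates R X + t. Camera axes: x right, y down, z forward; pixel columns grow to the right and rows downward; lengths in m; the calibration is good to about 2 mm. A picture is of the moment at which its call begins. There is no depth.
- workorder.close_job(): hands the job in, once; it reports no verdict.
Trained networks look in a picture, given as the dict that the camera call returned (one of the last four; its "shot" number tells which), for a name from the list of things; names that differ only in an ending like _2 or _b are one class to them, and where a whole thing is asked for, a point or a joint stands for the part that bears it (a point fixed in the world has none). Each returns a list of dicts, best first, with "p" (0 to 1); they miss things now and then, are a little off and sometimes report something else, mostly with a low value. They report only what shows in the picture. A call takes as long as a camera call. They do not tell look-alikes from the thing itself.
- outline_of(query, picture): "mask" (384x512 bool, what is visible of it) and "rect" ([left, top, width, height] as shares, 0 to 1, of the picture: columns of its width, rows of its height, round what is visible of it).
- tip_of(query, picture): "at" ([column, row] as shares, 0 to 1, of the picture: columns of its width, rows of its height: a listed point, or the origin of a listed thing).
The state is a dict: "time_s": time; "q": joint angles; "joint_velocities": joint speeds; "joint_efforts": joint torques, N m; "ee_pos": TCP position; "ee_rot": TCP orientation; "force": force on the tool from outside, world axes, zero at the start; "ft_torque": the same for the moment, N m; "finger_gap": finger opening in m.
Only numpy, scipy, OpenCV 4.12 (cv2) and the standard library are available. Lean on these libraries where they do the work, as an engineer would, in place of code of your own. Each camera call takes 0.05 s, during which the arm holds its last target.

## Working session

There is one attempt and no reset: what is moved stays moved. The work goes in short steps, Python scripts to look and compute and a tool call to move; the robot and the scene stay as the last step left them, time stands still between calls to the robot, and variables do not carry over. Pictures are saved under pics/ and viewed, and the job is handed in when it is done.

Besides the shell and the picture viewer there is one more tool, called after "Request:" by a JSON object that holds its "fn" and its "kwargs". step_arm: Moves the arm, as the interface text tells. Its arguments: {"type":"object","properties":{"moves":{"type":"array","items":{"type":"number"}},"grip_force":{"type":"number"}},"required":["moves"]}

```bash
mkdir -p pics; cat > h.py <<'E'
import numpy as np, cv2
from bench import observe, vision, workorder, outline_of, tip_of
def K(p):
    f=p["color"].shape[0]/2/np.tan(np.radians(p["vertical_fov"])/2); return f
def proj(p,X):
    c=np.array(p["R"])@np.array(X,float)+np.array(p["t"]); f=K(p)
    return np.array([p["cx"]+f*c[0]/c[2],p["cy"]+f*c[1]/c[2]])
def ray(p,uv):
    f=K(p); R=np.array(p["R"]); d=R.T@np.array([(uv[0]-p["cx"])/f,(uv[1]-p["cy"])/f,1.]); o=-R.T@np.array(p["t"]); return o,d
def atz(p,uv,z):
    o,d=ray(p,uv); return o+d*(z-o[2])/d[2]
def save(p,n,crop=None,s=1):
    im=p["color"][:,:,::-1]
    if crop: im=im[crop[1]:crop[3],crop[0]:crop[2]]
    im=cv2.resize(np.ascontiguousarray(im),None,fx=s,fy=s,interpolation=cv2.INTER_CUBIC); cv2.imwrite("pics/"+n+".png",im)
def tip(q,p):
    return [(round(d["p"],2),np.round(np.array(d["at"])*[512,384],1)) for d in tip_of(q,p)]
E
python3 - <<'E'
from h import *
for n in ["scene","side","wrist"]:
    p=vision.snapshot(n); save(p,n+"0",s=1.5)
    print(n,p["vertical_fov"],p["cx"],p["cy"],"cam at",-np.array(p["R"]).T@np.array(p["t"]))
    for q in ["cap","jar","tray","bottle","flask","dish","tab_face","rim","shoulder"]:
        print(q,tip(q,p))
print(observe())
E
```

```text
scene 44.141744319236714 255.30446029391408 195.9668035978419 cam at [ 1.33777254 -0.56275559  0.88586883]
cap [(0.83, array([172.4, 238.5])), (0.59, array([224.3, 245.1]))]
jar [(0.9, array([225.4, 309. ]))]
tray [(0.89, array([253.6, 206.6]))]
bottle [(0.68, array([247.1, 264.4]))]
flask [(0.73, array([307.5, 188.1]))]
dish [(0.88, array([187.1, 219.7])), (0.71, array([310.7, 187.9]))]
tab_face [(0.88, array([221. , 236.4])), (0.59, array([170.8, 228.4]))]
rim [(0.87, array([173.8, 233.7])), (0.56, array([224.1, 270.3]))]
shoulder [(0.82, array([226.1, 282.2])), (0.68, array([174.9, 244. ])), (0.25, array([254.8, 205.1]))]
side 45.95681670559372 262.8670727043244 196.32234995497024 cam at [0.37513678 0.72640017 0.91237038]
cap [(0.73, array([290.9, 133.3])), (0.69, array([275.1, 200.5]))]
jar [(0.73, array([290.2, 160.3])), (0.6, array([226.9, 144.8]))]
tray [(0.62, array([292.7, 124.5]))]
bottle [(0.84, array([236.8, 193.4])), (0.22, array([288.8, 161.3]))]
flask [(0.75, array([234.6, 329.3]))]
dish [(0.79, array([335.4, 214.4]))]
tab_face [(0.84, array([274.2, 191.6])), (0.64, ar
[... 437 characters left out ...]
e-03,
        7.29077880e+01, -6.59392720e+00]), 'joint_velocities': array([ 0.01454921,  0.03810721,  0.03275309, -0.01681563,  0.0040314 ,
       -0.07861953]), 'joint_efforts': array([ 2.30627782e-03, -5.15322125e+01, -2.71120781e+01,  6.78652525e-02,
        2.45341868e-02, -1.82739592e-05]), 'ee_pos': array([ 0.26409074, -0.53873484,  0.2226267 ]), 'ee_rot': array([[-5.37153000e-05,  4.40184959e-01, -8.97907122e-01],
       [ 6.24296225e-05, -8.97907120e-01, -4.40184962e-01],
       [-9.99999997e-01, -7.97006699e-05,  2.07507695e-05]]), 'force': array([-1.09297043, -0.83507992, -0.22674416]), 'ft_torque': array([-0.05620794, -0.00075   ,  0.02155726]), 'finger_gap': 0.08754729261419097}
```

View pics/scene0.png

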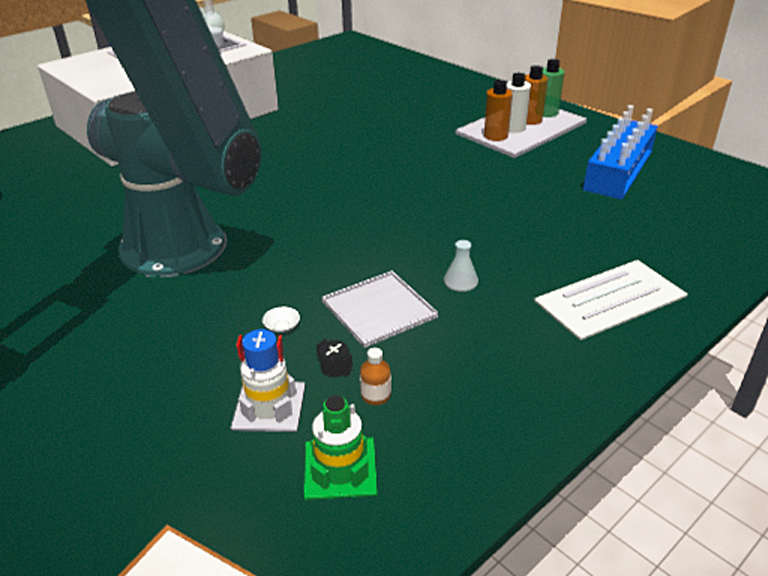

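View pics/side0.png

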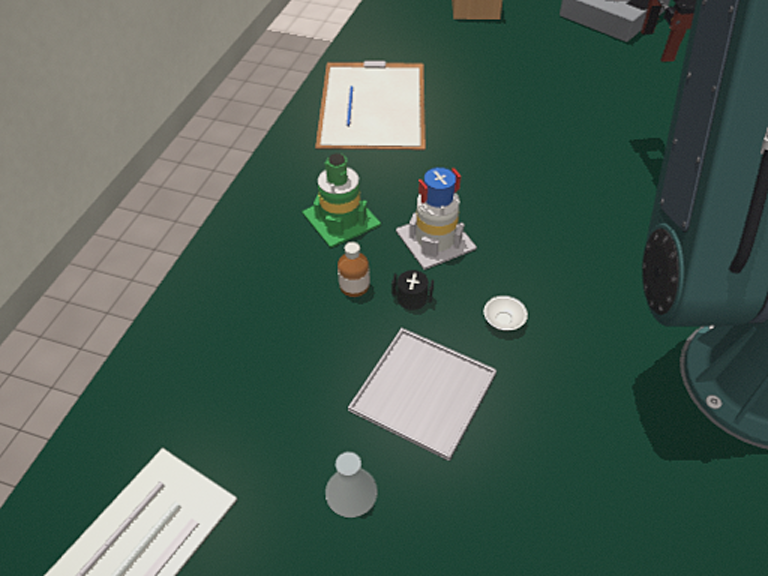

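View pics/wrist0.png

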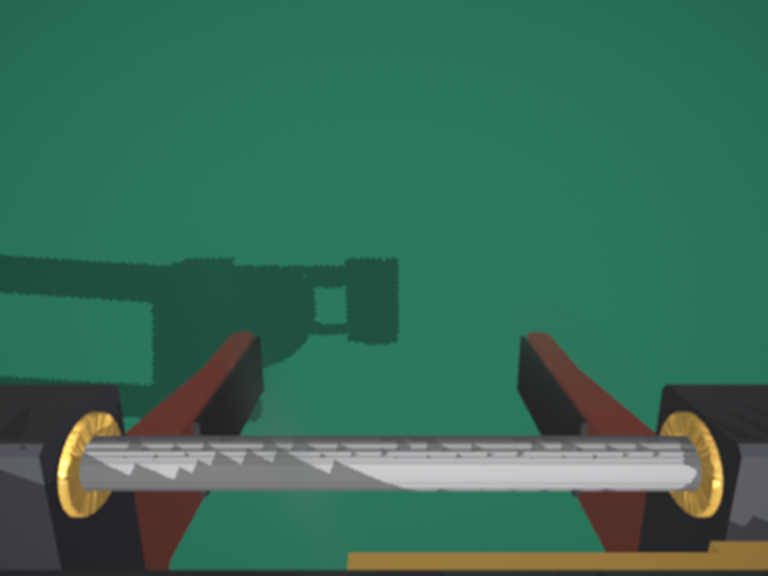

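Candidates for the cap: blue cap with red tabs on the white, yellow-banded jar (scene 173,232 / side 293,125), black look-alike on the bench (scene 222,238 / side 275,192), and the green jar's neck (scene 225,275). By the description the blue one is meant. I'll check it in a close crop.

```bash
python3 - <<'E'
from h import *
ps=vision.snapshot("scene"); pd=vision.snapshot("side")
a=ps["color"][200:300,140:220]; b=pd["color"][95:185,255:325]
A=cv2.resize(a,None,fx=5,fy=5,interpolation=cv2.INTER_CUBIC);B=cv2.resize(b,None,fx=5,fy=5,interpolation=cv2.INTER_CUBIC)
H=500;B=cv2.copyMakeBorder(B,0,H-B.shape[0],0,0,cv2.BORDER_CONSTANT)
cv2.imwrite("pics/crop1.png",np.hstack([A,B])[:,:,::-1])
for p,c in((ps,(140,200,220,300)),(pd,(255,95,325,185))):
    im=p["color"].astype(int); r,g,bl=im[...,0],im[...,1],im[...,2]
    m=np.zeros(r.shape,bool); m[c[1]:c[3],c[0]:c[2]]=True
    blue=m&(bl>100)&(bl>1.8*r)&(bl>1.3*g)
    red=m&(r>80)&(r>2*g)&(r>2*bl)
    n,l,st,ce=cv2.connectedComponentsWithStats(red.astype(np.uint8))
    print("blue",blue.sum(),[ (np.where(blue)[1].min(),np.where(blue)[1].max(),np.where(blue)[0].min(),np.where(blue)[0].max())]); print(st[1:].tolist(),ce[1:].tolist())
    wh=m&(im.min(-1)>150); 
ot={}
for q in["jar","tray","bottle","flask","dish"]:
  for nm,p in(("scene",ps),("side",pd)):
    for d in tip_of(q,p)[:2]:
        uv=np.array(d["at"])*[512,384]; print(q,nm,round(d["p"],2),uv.round(1),atz(p,uv,0)[:2].round(4))
E
```

```text
blue 497 [(np.int64(162), np.int64(184), np.int64(219), np.int64(246))]
[[158, 223, 5, 18, 52], [185, 223, 4, 18, 47]] [[159.8846153846154, 232.1346153846154], [186.31914893617022, 231.25531914893617]]
blue 364 [(np.int64(283), np.int64(303), np.int64(111), np.int64(137))]
[[301, 112, 6, 16, 36], [279, 120, 6, 15, 54]] [[304.1388888888889, 118.83333333333333], [281.72222222222223, 126.72222222222223]]
jar scene 0.91 [225.  312.7] [ 0.7533 -0.1372]
jar scene 0.6 [180.8 271.5] [ 0.5735 -0.1353]
jar side 0.86 [288.9 160. ] [ 0.5731 -0.1305]
jar side 0.65 [229.7 146.4] [ 0.7488 -0.1295]
tray scene 0.96 [253.4 208.9] [0.5128 0.173 ]
tray scene 0.31 [173.9 230.5] [ 0.4294 -0.0564]
tray side 0.63 [282.4 258.8] [0.5003 0.1817]
bottle scene 0.87 [248.5 263.8] [0.6727 0.0093]
bottle side 0.59 [238.  192.6] [0.6677 0.0246]
flask side 0.87 [236.  325.8] [0.5473 0.3693]
dish side 0.59 [338.1 211.8] [0.4051 0.0054]
```

View pics/crop1.png

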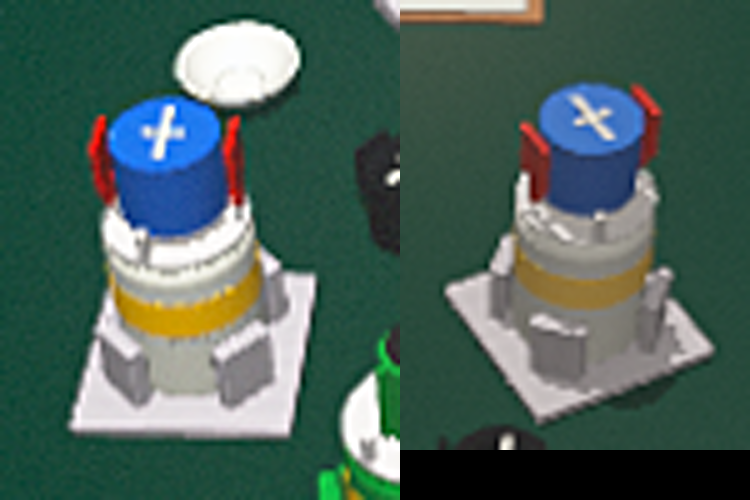

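```bash
python3 - <<'E'
from h import *
from scipy.optimize import least_squares
ps=vision.snapshot("scene"); pd=vision.snapshot("side")
print(atz(ps,(172.4,226),.152), atz(pd,(293.7,118),.152))
for a,b,p in(((159.9,232.1),(186.3,231.3),ps),((304.1,118.8),(281.7,126.7),pd)):
    A,B=atz(p,a,.137),atz(p,b,.137); d=B-A
    print(A[:2],B[:2],(A+B)[:2]/2,np.linalg.norm(d),np.degrees(np.arctan2(d[1],d[0])))
# stand plate corners: scene crop & side crop
for p,c,o in((ps,[(70,430),(290,435),(315,275)],(140,200)),(pd,[(445-400,290),(540-400,420),(712-400,350)],(255,95))):
    P=[atz(p,(u/5+o[0],v/5+o[1]),.008)[:2] for u,v in c]
    print(np.round(P,4)); 
    for i in(0,1): d=P[i+1]-P[i]; print(np.linalg.norm(d),np.degrees(np.arctan2(d[1],d[0])))
    print("ctr",(P[0]+P[2])/2)
E
```

```text
[ 0.56935843 -0.1364931   0.152     ] [ 0.56870574 -0.13265356  0.152     ]
[ 0.55151057 -0.16233018] [ 0.59276455 -0.11476189] [ 0.57213756 -0.13854603] 0.06296533705621171 49.06627283791053
[ 0.54627034 -0.15494307] [ 0.5925478  -0.10821884] [ 0.56940907 -0.13158096] 0.06576288943088333 45.275244310614845
[[ 0.5751 -0.2159]
 [ 0.6523 -0.1389]
 [ 0.5719 -0.0615]]
0.1090669966950884 44.92007390563888
0.11164827515565642 136.08635357550455
ctr [ 0.57351407 -0.13872074]
[[ 0.6451 -0.1274]
 [ 0.5673 -0.0508]
 [ 0.4922 -0.129 ]]
0.10917936700005745 135.4448485853546
0.10844392022709189 -133.83617669248113
ctr [ 0.56860615 -0.12819101]
```

The crop shows the blue cap with its white cross at scene (172,226) and red tabs either side, on the white jar with the yellow band, so the choice stands. Axis ≈ (0.570, -0.134), tab axis ≈ 46°. I'm moving above it now.

Request:
{"fn": "step_arm", "kwargs": {"moves": [-0.8,-2.3,-4.5,0,0,0,8.78,-0.8,-2.3,-4.5,0,0,0,8.78,-0.8,-2.3,-4.5,0,0,0,8.78,-0.8,-2.3,-4.5,0,0,0,8.78,-0.8,-2.3,-4.5,0,0,0,8.78,-0.8,-2.3,-4.5,0,0,0,8.78,-0.8,-2.3,-4.5,0,0,0,8.78,-0.8,-2.3,-4.5,0,0,0,8.78]}}

```text
time_s: 3.2
ee_pos: [0.5072, -0.2136, 0.2871]
ee_rot: [[0.0, 0.44, -0.898], [-0.0, -0.898, -0.44], [-1.0, 0.0, -0.0]]
force: [0.1, -0.2, -0.0]
finger_gap: 0.0875
```

Request:
{"fn": "step_arm", "kwargs": {"moves": [0,0,0,-10,0,0,8.78,0,0,0,-10,0,0,8.78,0,0,0,-10,0,0,8.78,0,0,0,-10,0,0,8.78,0,0,0,-10,0,0,8.78,0,0,0,-10,0,0,8.78,0,0,0,-10,0,0,8.78,0,0,0,-10,0,0,8.78]}}

```text
time_s: 4.2
ee_pos: [0.5063, -0.215, 0.2867]
ee_rot: [[0.0, 0.959, 0.283], [0.0, 0.283, -0.959], [-1.0, 0.0, -0.0]]
force: [-0.1, 0.4, -0.3]
finger_gap: 0.0877
```

Request:
{"fn": "step_arm", "kwargs": {"moves": [0,0,0,-10,0,0,8.78,0,0,0,-10,0,0,8.78,0,0,0,-9.9,0,0,8.78,0,0,0,0,0,0,8.78]}}

```text
time_s: 4.7
ee_pos: [0.5063, -0.215, 0.2867]
ee_rot: [[-0.0, 0.696, 0.718], [0.0, 0.718, -0.696], [-1.0, 0.0, -0.0]]
force: [0.2, 0.4, 0.7]
finger_gap: 0.0877
```

Request:
{"fn": "step_arm", "kwargs": {"moves": [0,5.1,-0.5,0,0,0,8.78,0,5.1,-0.6,0,0,0,8.78,0,0,0,0,0,0,8.78]}}

```text
time_s: 5.08
ee_pos: [0.5709, -0.1316, 0.2865]
ee_rot: [[0.001, 0.695, 0.719], [0.001, 0.719, -0.695], [-1.0, 0.001, -0.0]]
force: [0.7, -0.7, -0.7]
finger_gap: 0.0875
```

```bash
python3 - <<'E'
from h import *
p=vision.snapshot("wrist"); save(p,"w1",s=1.5); np.savez("w1.npz",**{k:np.array(v) for k,v in p.items()})
for q in["cap","tab_face","rim"]: print(q,tip(q,p))
o=observe(); print(o["ee_pos"],o["time_s"])
print(proj(p,[.57,-.134,.152]))
E
```

```text
cap [(0.64, array([257.9, 174. ])), (0.6, array([340.2,  75.8]))]
tab_face [(0.83, array([348.9,  75.1])), (0.6, array([255.8, 179.5]))]
rim []
[ 0.56861145 -0.1348027   0.28658213] 5.275
[257.4282786  181.82331313]
```

View pics/w1.png

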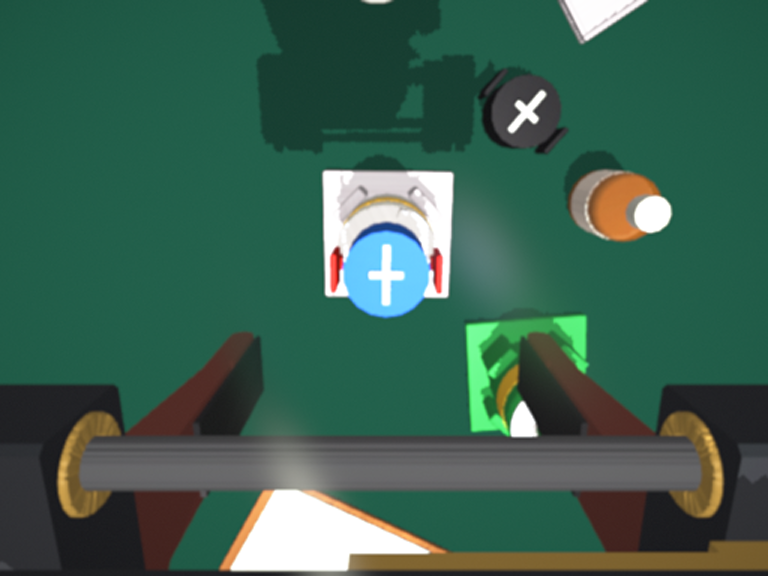

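```bash
python3 - <<'E'
from h import *
p=dict(np.load("w1.npz")); im=p["color"].astype(int)
r,g,b=im[...,0],im[...,1],im[...,2]
m=np.zeros(r.shape,bool); m[140:220,215:300]=True
wh=m&(im.min(-1)>180); wh[:150]=False
n,l,st,ce=cv2.connectedComponentsWithStats(wh.astype(np.uint8))
for i in range(1,n):
    if st[i,4]>20: print("white",st[i],ce[i],atz(p,ce[i],.152)[:2])
ys,xs=np.where(l==l[181,257]); c=np.cov(xs,ys); print("cross cov",c)
red=m&(r>80)&(r>2*g)&(r>2*b)
n,l,st,ce=cv2.connectedComponentsWithStats(red.astype(np.uint8)); print(st[1:].tolist(),ce[1:].tolist())
C=[ce[i] for i in range(1,n) if st[i,4]>15]
P=[atz(p,c,.145)[:2] for c in C]; print(P)
if len(P)==2:
    d=P[1]-P[0];print((P[0]+P[1])/2,np.linalg.norm(d),np.degrees(np.arctan2(d[1],d[0])))
lb=m&(b>170)&(r<140)&(g>100)|wh
n,l,st,ce=cv2.connectedComponentsWithStats(lb.astype(np.uint8)); i=l[186,262];print("disc",st[i],ce[i],atz(p,ce[i],.152)[:2])
T=observe()["ee_rot"];print(np.degrees(np.arctan2(T[1,1],T[0,1])))
save(p,"w1c",(205,130,310,220),7)
E
```

```text
white [216 150  30  48 583] [225.34819897 167.39965695] [ 0.54081555 -0.14530254]
white [269 150  31  48 653] [289.64931087 168.30474732] [ 0.58100399 -0.10487069]
white [245 163  25  41 363] [257.02203857 183.02754821] [ 0.57054422 -0.1350348 ]
cross cov [[20.63487208 -2.30723863]
 [-2.30723863 93.50200143]]
[[221, 165, 7, 29, 145], [287, 166, 8, 29, 126]] [[223.38620689655173, 178.44827586206895], [291.1587301587302, 179.26190476190476]]
[array([ 0.54725928, -0.15538525]), array([ 0.59090148, -0.1113056 ])]
[ 0.56908038 -0.13334542] 0.06202949331351929 45.285718569152586
disc [ 216  150   84   62 3801] [257.81689029 177.57169166] [ 0.56743787 -0.13103384]
45.89935713082617
```

View pics/w1c.png

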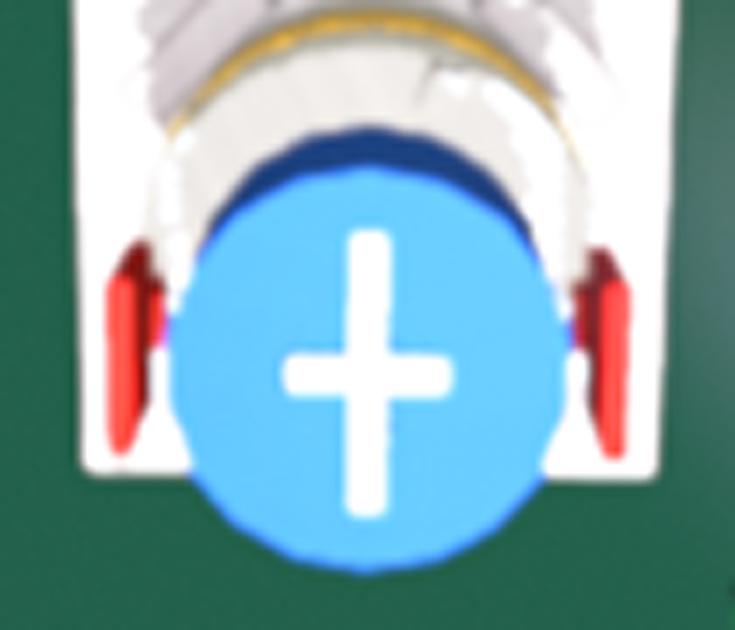

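Request:
{"fn": "step_arm", "kwargs": {"moves": [4,0.1,0.1,0.5,0,0,8.78,4,0,0,0,0,0,8.78,3,0,0,0,0,0,8.78,2,0,0,0,0,0,8.78,0,0,0,0,0,0,8.78]}}

```text
time_s: 5.9
ee_pos: [0.5688, -0.1347, 0.1553]
ee_rot: [[-0.004, 0.702, 0.712], [0.001, 0.712, -0.702], [-1.0, -0.002, -0.003]]
force: [0.1, -0.4, 0.9]
finger_gap: 0.0878
```

```bash
python3 - <<'E'
from h import *
for n in ("scene","wrist","side"):
    p=vision.snapshot(n)
    if n=="wrist": save(p,"w2",s=1.5)
    elif n=="scene": save(p,"s2",(110,140,260,290),4)
    else: save(p,"d2",(215,50,365,200),4)
o=observe(); print(o["ee_pos"],o["time_s"],o["force"],o["ft_torque"])
E
```

```text
[ 0.57113801 -0.13483842  0.15780003] 6.05 [0.61486798 0.16964212 1.06126724] [-0.03834569 -0.17144333 -0.00900412]
```

View pics/s2.png

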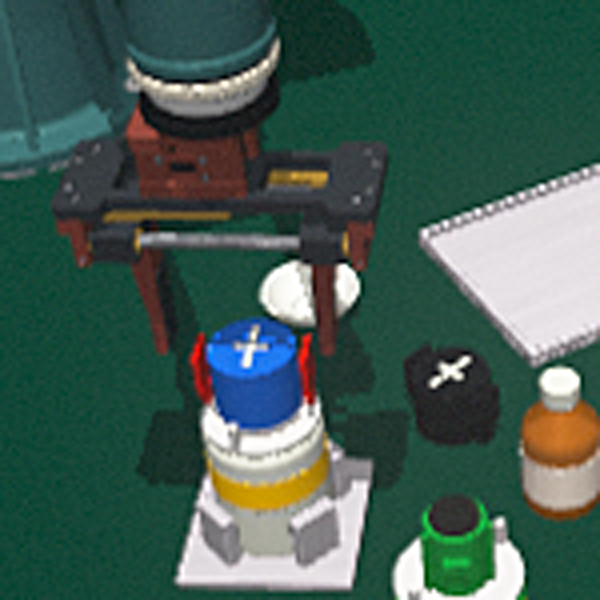

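View pics/w2.png

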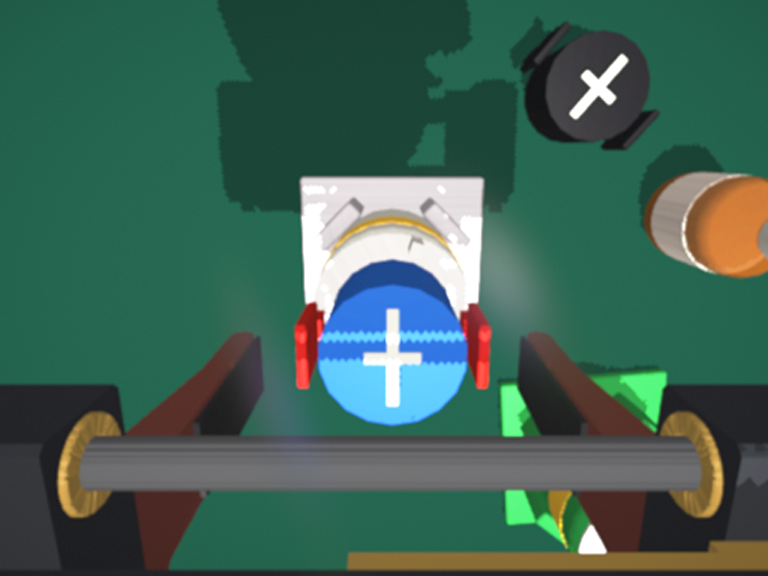

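```bash
python3 - <<'E'
from h import *
p=vision.snapshot("wrist"); o=observe()
print(o["ee_pos"],o["ee_rot"].round(4).tolist()); T=o["ee_rot"]
print("tcp px*1.5",proj(p,o["ee_pos"])*1.5)
c=atz(p,np.array([392.5,357.5])/1.5,.152); print(c,"tool off",T.T@(c-o["ee_pos"]))
l=atz(p,np.array([296,345])/1.5,.15);r=atz(p,np.array([489.5,345])/1.5,.15);print(l,r,np.linalg.norm(r-l),T.T@((l+r)/2-o["ee_pos"]))
E
```

```text
[ 0.57135094 -0.13476335  0.15795248] [[0.002, 0.7014, 0.7128], [-0.0007, 0.7128, -0.7014], [-1.0, 0.0009, 0.0019]]
tcp px*1.5 [391.40154011 361.61823181]
[ 0.57236246 -0.13518148  0.152     ] tool off [0.00595478 0.00040629 0.0010028 ]
[ 0.54548545 -0.15685496  0.15      ] [ 0.59377368 -0.10784787  0.15      ] 0.06880006866144357 [ 0.00794728  0.00050504 -0.00293397]
```

Request:
{"fn": "step_arm", "kwargs": {"moves": [1.8,0.05,0.05,0,0,0,8.78,1.5,0,0,0,0,0,8.78,0,0,0,0,0,0,8.78,0,0,0,0,0,0,7.4,0,0,0,0,0,0,7.0,0,0,0,0,0,0,7.0], "grip_force": 14}}

```text
time_s: 6.85
ee_pos: [0.5717, -0.1341, 0.1241]
ee_rot: [[0.001, 0.701, 0.713], [-0.0, 0.713, -0.701], [-1.0, 0.0, 0.001]]
force: [0.1, -1.0, 1.0]
finger_gap: 0.0704
```

```bash
python3 - <<'E'
from h import *
p=vision.snapshot("side"); save(p,"d3",(215,50,365,200),4)
p=vision.snapshot("scene"); save(p,"s3",(110,140,260,290),4)
o=observe(); print(o["ee_pos"],o["finger_gap"],o["time_s"],o["force"],o["ft_torque"])
E
```

```text
[ 0.57157676 -0.13405466  0.12394852] 0.07016193746308372 6.95 [ 0.08126071 -0.37205109 -0.14552343] [-0.01900171 -0.08446273 -0.06312551]
```

View pics/s3.png

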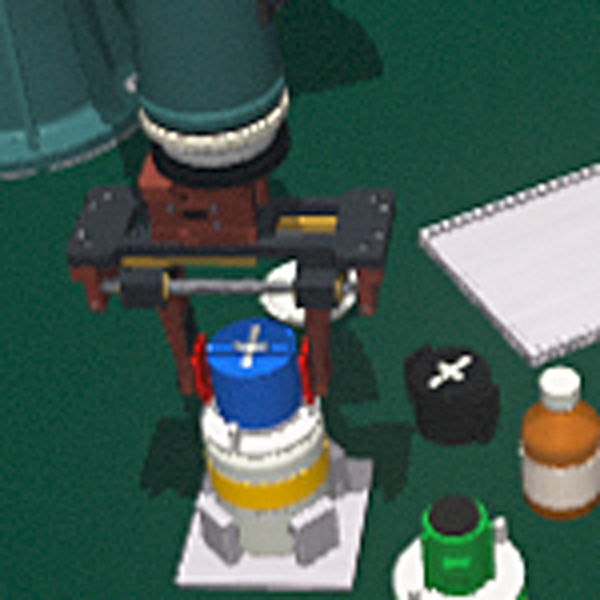

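Request:
{"fn": "step_arm", "kwargs": {"moves": [0,0,0,0,0,0,6.8,0,0,0,0,0,0,6.6,0,0,0,0,0,0,6.6]}}

```text
time_s: 7.32
ee_pos: [0.5715, -0.1341, 0.1239]
ee_rot: [[0.0, 0.701, 0.713], [-0.0, 0.713, -0.701], [-1.0, 0.0, 0.0]]
force: [-0.5, -1.7, 2.3]
finger_gap: 0.0662
```

```bash
cat > st.py <<'E'
from h import *
o=observe();T=o["ee_rot"];print(o["time_s"],"pos",o["ee_pos"].round(4),"gap",round(o["finger_gap"],4),"F",o["force"].round(2),"Ftool",(T.T@o["force"]).round(2),"M",o["ft_torque"].round(3),"ang",np.degrees(np.arctan2(T[1,1],T[0,1])).round(2),"q6",o["q"][5].round(1))
E
python3 st.py
```

```text
7.325 pos [ 0.5715 -0.1341  0.1239] gap 0.0662 F [-0.53 -1.71  2.31] Ftool [-2.31 -1.6   0.82] M [-0.154  0.012  0.035] ang 45.51 q6 -65.5
```

Request:
{"fn": "step_arm", "kwargs": {"moves": [0,0,0,0,0,0,6.3,0,0,0,0,0,0,6.3]}}

```text
time_s: 7.58
ee_pos: [0.5715, -0.1341, 0.1238]
ee_rot: [[0.0, 0.701, 0.713], [-0.0, 0.713, -0.701], [-1.0, 0.0, 0.0]]
force: [-1.7, -1.1, 2.2]
finger_gap: 0.0632
```

```bash
python3 st.py
```

```text
7.575 pos [ 0.5715 -0.1341  0.1238] gap 0.0632 F [-1.72 -1.05  2.22] Ftool [-2.22 -1.95 -0.49] M [-0.205 -0.006  0.026] ang 45.52 q6 -65.5
```

Request:
{"fn": "step_arm", "kwargs": {"moves": [0,-0.04,0,0,0,0,6.0,0,0,0,0,0,0,5.7,0,0,0,0,0,0,5.5,0,0,0,0,0,0,5.4,0,0,0,0,0,0,5.4], "grip_force": 15}}

```text
time_s: 8.2
ee_pos: [0.5712, -0.1344, 0.1237]
ee_rot: [[0.0, 0.701, 0.713], [-0.0, 0.713, -0.701], [-1.0, 0.0, 0.0]]
force: [-0.3, -1.9, 2.9]
finger_gap: 0.0553
```

```bash
python3 st.py; python3 st.py
```

```text
8.2 pos [ 0.5712 -0.1344  0.1237] gap 0.0553 F [-0.29 -1.88  2.93] Ftool [-2.93 -1.55  1.11] M [-0.29  -0.096  0.031] ang 45.51 q6 -65.5
8.2 pos [ 0.5712 -0.1344  0.1237] gap 0.0553 F [-0.29 -1.88  2.93] Ftool [-2.93 -1.55  1.11] M [-0.29  -0.096  0.031] ang 45.51 q6 -65.5
```

Request:
{"fn": "step_arm", "kwargs": {"moves": [0,0,0,0,0,0,5.3,0,0,0,-2,0,0,5.3,0,0,0,-3,0,0,5.3,0,0,0,-3,0,0,5.3,0,0,0,-3,0,0,5.3,0,0,0,0,0,0,5.3], "grip_force": 20}}

```text
time_s: 8.95
ee_pos: [0.5709, -0.1338, 0.1236]
ee_rot: [[-0.0, 0.551, 0.834], [0.001, 0.834, -0.551], [-1.0, 0.001, -0.001]]
force: [-0.7, 0.2, 3.6]
finger_gap: 0.0554
```

```bash
python3 st.py
```

```text
8.95 pos [ 0.5709 -0.1338  0.1236] gap 0.0554 F [-0.65  0.22  3.6 ] Ftool [-3.6  -0.17 -0.67] M [ 0.051 -0.007  0.013] ang 56.55 q6 -76.5
```

Request:
{"fn": "step_arm", "kwargs": {"moves": [0,0,0,-2,0,0,5.3,0,0,0,-2,0,0,5.3,0,0,0,-2,0,0,5.3,0,0,0,0,0,0,5.3]}}

```text
time_s: 9.45
ee_pos: [0.571, -0.1341, 0.1236]
ee_rot: [[-0.0, 0.461, 0.887], [0.0, 0.887, -0.461], [-1.0, 0.0, -0.0]]
force: [-1.2, 2.3, 1.7]
finger_gap: 0.0553
```

```bash
python3 st.py; python3 -c "
from h import *
p=vision.snapshot('side'); save(p,'d4',(255,80,335,160),7); print(atz(p,(255+200/5-0,95+230/5),.108))
p=vision.snapshot('scene'); save(p,'s4',(140,195,220,275),7); print(atz(p,(168.6,247),.108))"; python3 st.py
```

```text
9.45 pos [ 0.571  -0.1341  0.1236] gap 0.0553 F [-1.16  2.29  1.73] Ftool [-1.73  1.49 -2.09] M [ 0.142  0.073 -0.032] ang 62.55 q6 -82.5
[ 0.55322651 -0.09832324  0.108     ]
[ 0.58080645 -0.1617264   0.108     ]
9.55 pos [ 0.5711 -0.1342  0.1236] gap 0.0553 F [-0.94  0.37  3.61] Ftool [-3.61 -0.11 -1.  ] M [0.221 0.06  0.029] ang 62.51 q6 -82.5
```

View pics/d4.png

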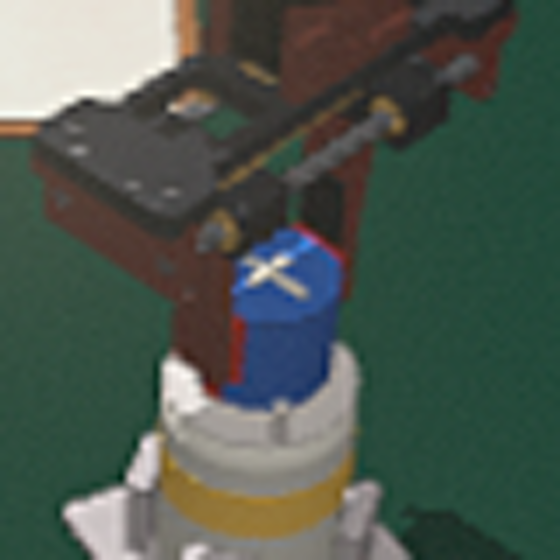

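View pics/s4.png

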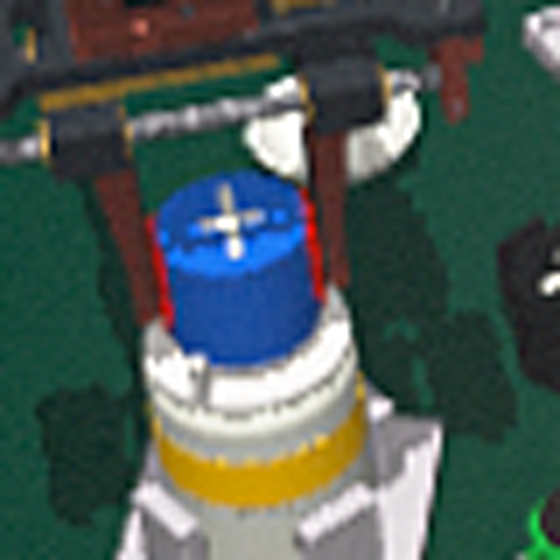

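Cap turns with the gripper (cross rotated; tabs against the pads at d4 (235,350) and (320,245)). A latch post shows at s4 (190,375), about 68° ahead of the tabs' starting direction, so the stop should still be some way off. I'll go on in small sensed steps.

Request:
{"fn": "step_arm", "kwargs": {"moves": [0,0,0,-1.2,0,0,5.3,0,0,0,-1.3,0,0,5.3]}}

```text
time_s: 9.8
ee_pos: [0.5711, -0.1343, 0.1237]
ee_rot: [[-0.0, 0.421, 0.907], [0.0, 0.907, -0.421], [-1.0, 0.0, -0.0]]
force: [-0.5, 1.8, 2.5]
finger_gap: 0.0551
```

```bash
python3 st.py
```

```text
9.8 pos [ 0.5711 -0.1343  0.1237] gap 0.0551 F [-0.52  1.8   2.46] Ftool [-2.46  1.41 -1.23] M [ 0.162  0.055 -0.052] ang 65.1 q6 -85.1
```

Request:
{"fn": "step_arm", "kwargs": {"moves": [0,0,0,-1.2,0,0,5.3,0,0,0,-1.2,0,0,5.3]}}

```text
time_s: 10.05
ee_pos: [0.5712, -0.1344, 0.1237]
ee_rot: [[0.0, 0.383, 0.924], [-0.0, 0.924, -0.383], [-1.0, -0.0, 0.0]]
force: [-1.2, 0.9, 2.5]
finger_gap: 0.0552
```

```bash
python3 st.py
```

```text
10.05 pos [ 0.5712 -0.1344  0.1237] gap 0.0552 F [-1.23  0.9   2.49] Ftool [-2.49  0.36 -1.48] M [ 0.084  0.012 -0.053] ang 67.5 q6 -87.5
```

Request:
{"fn": "step_arm", "kwargs": {"moves": [0,0,0,-1.2,0,0,5.3,0,0,0,-1.2,0,0,5.3]}}

```text
time_s: 10.3
ee_pos: [0.5712, -0.1343, 0.1237]
ee_rot: [[0.0, 0.344, 0.939], [-0.0, 0.939, -0.344], [-1.0, -0.0, 0.0]]
force: [-1.7, 0.1, 3.4]
finger_gap: 0.0554
```

```bash
python3 st.py
```

```text
10.3 pos [ 0.5712 -0.1343  0.1237] gap 0.0554 F [-1.72  0.09  3.38] Ftool [-3.38 -0.51 -1.64] M [ 0.089 -0.027 -0.035] ang 69.9 q6 -89.9
```

Request:
{"fn": "step_arm", "kwargs": {"moves": [0,0,0,-1.2,0,0,5.3,0,0,0,-1.2,0,0,5.3]}}

```text
time_s: 10.55
ee_pos: [0.5712, -0.1343, 0.1237]
ee_rot: [[0.0, 0.304, 0.953], [-0.0, 0.953, -0.304], [-1.0, 0.0, 0.0]]
force: [-0.4, 1.0, 3.2]
finger_gap: 0.0551
```

```bash
python3 st.py
```

```text
10.55 pos [ 0.5712 -0.1343  0.1237] gap 0.0551 F [-0.42  0.95  3.15] Ftool [-3.15  0.78 -0.69] M [ 0.055  0.008 -0.018] ang 72.3 q6 -92.3
```

Request:
{"fn": "step_arm", "kwargs": {"moves": [0,0,0,-1.2,0,0,5.3,0,0,0,-1.2,0,0,5.3]}}

```text
time_s: 10.8
ee_pos: [0.5712, -0.1343, 0.1237]
ee_rot: [[0.0, 0.264, 0.965], [-0.0, 0.965, -0.264], [-1.0, 0.0, 0.0]]
force: [-1.1, -0.0, 3.2]
finger_gap: 0.0555
```

```bash
python3 st.py
```

```text
10.8 pos [ 0.5712 -0.1343  0.1237] gap 0.0555 F [-1.11 -0.03  3.19] Ftool [-3.19 -0.32 -1.06] M [ 0.058  0.024 -0.074] ang 74.7 q6 -94.7
```

Request:
{"fn": "step_arm", "kwargs": {"moves": [0,0,0,-0.8,0,0,5.3,0,0,0,-0.8,0,0,5.3]}}

```text
time_s: 11.05
ee_pos: [0.5711, -0.1343, 0.1237]
ee_rot: [[-0.0, 0.237, 0.971], [0.0, 0.971, -0.237], [-1.0, 0.0, -0.0]]
force: [-0.3, 0.7, 3.2]
finger_gap: 0.0551
```

```bash
python3 st.py
```

```text
11.05 pos [ 0.5711 -0.1343  0.1237] gap 0.0551 F [-0.35  0.72  3.17] Ftool [-3.17  0.61 -0.51] M [ 0.058  0.021 -0.039] ang 76.27 q6 -96.2
```

Request:
{"fn": "step_arm", "kwargs": {"moves": [0,0,0,-1,0,0,5.3,0,0,0,-1,0,0,5.3]}}

```text
time_s: 11.3
ee_pos: [0.5711, -0.1343, 0.1236]
ee_rot: [[-0.0, 0.203, 0.979], [0.0, 0.979, -0.203], [-1.0, 0.0, -0.0]]
force: [-0.8, 0.8, 3.1]
finger_gap: 0.055
```

```bash
python3 st.py
```

```text
11.3 pos [ 0.5711 -0.1343  0.1236] gap 0.055 F [-0.82  0.79  3.09] Ftool [-3.09  0.61 -0.97] M [ 0.034  0.016 -0.053] ang 78.28 q6 -98.3
```

Request:
{"fn": "step_arm", "kwargs": {"moves": [0,0,0,-1,0,0,5.3,0,0,0,-1,0,0,5.3]}}

```text
time_s: 11.55
ee_pos: [0.5711, -0.1342, 0.1237]
ee_rot: [[-0.0, 0.169, 0.986], [0.0, 0.986, -0.169], [-1.0, 0.0, -0.0]]
force: [-0.8, 0.2, 2.7]
finger_gap: 0.0552
```

```bash
python3 st.py
```

```text
11.55 pos [ 0.5711 -0.1342  0.1237] gap 0.0552 F [-0.8   0.19  2.74] Ftool [-2.74  0.06 -0.82] M [ 0.013 -0.041 -0.013] ang 80.28 q6 -100.3
```

Request:
{"fn": "step_arm", "kwargs": {"moves": [0,0,0,-1,0,0,5.3,0,0,0,-1,0,0,5.3]}}

```text
time_s: 11.8
ee_pos: [0.5711, -0.1343, 0.1236]
ee_rot: [[-0.0, 0.134, 0.991], [0.0, 0.991, -0.134], [-1.0, 0.0, -0.0]]
force: [-0.9, -0.0, 2.3]
finger_gap: 0.0558
```

```bash
python3 st.py
```

```text
11.8 pos [ 0.5711 -0.1343  0.1236] gap 0.0558 F [-0.88 -0.01  2.33] Ftool [-2.33 -0.13 -0.87] M [ 0.09  -0.037 -0.006] ang 82.28 q6 -102.3
```

Request:
{"fn": "step_arm", "kwargs": {"moves": [0,0,0,-0.9,0,0,5.3,0,0,0,-0.9,0,0,5.3]}}

```text
time_s: 12.05
ee_pos: [0.5711, -0.1343, 0.1237]
ee_rot: [[-0.0, 0.103, 0.995], [0.0, 0.995, -0.103], [-1.0, 0.0, -0.0]]
force: [-1.3, 0.9, 3.2]
finger_gap: 0.0555
```

```bash
python3 st.py
```

```text
12.05 pos [ 0.5711 -0.1343  0.1237] gap 0.0555 F [-1.25  0.88  3.19] Ftool [-3.19  0.74 -1.34] M [ 0.008 -0.022  0.007] ang 84.08 q6 -104.1
```

Request:
{"fn": "step_arm", "kwargs": {"moves": [0,0,0,-0.8,0,0,5.3,0,0,0,-0.8,0,0,5.3]}}

```text
time_s: 12.3
ee_pos: [0.5711, -0.1343, 0.1236]
ee_rot: [[-0.0, 0.076, 0.997], [0.0, 0.997, -0.076], [-1.0, 0.0, -0.0]]
force: [-1.0, 0.3, 1.9]
finger_gap: 0.0553
```

```bash
python3 st.py
```

```text
12.3 pos [ 0.5711 -0.1343  0.1236] gap 0.0553 F [-0.96  0.27  1.89] Ftool [-1.89  0.2  -0.98] M [ 0.026  0.011 -0.037] ang 85.67 q6 -105.6
```

Request:
{"fn": "step_arm", "kwargs": {"moves": [0,0,0,-0.8,0,0,5.3,0,0,0,-0.8,0,0,5.3]}}

```text
time_s: 12.55
ee_pos: [0.5711, -0.1343, 0.1237]
ee_rot: [[-0.0, 0.048, 0.999], [0.0, 0.999, -0.048], [-1.0, 0.0, -0.0]]
force: [-1.0, 1.0, 3.1]
finger_gap: 0.0551
```

```bash
python3 st.py
```

```text
12.55 pos [ 0.5711 -0.1343  0.1237] gap 0.0551 F [-1.    0.96  3.14] Ftool [-3.14  0.91 -1.05] M [ 0.007  0.007 -0.046] ang 87.27 q6 -107.2
```

Request:
{"fn": "step_arm", "kwargs": {"moves": [0,0,0,-0.8,0,0,5.3,0,0,0,-0.8,0,0,5.3]}}

```text
time_s: 12.8
ee_pos: [0.5711, -0.1342, 0.1236]
ee_rot: [[-0.0, 0.02, 1.0], [0.0, 1.0, -0.02], [-1.0, 0.0, -0.0]]
force: [-1.1, 0.7, 2.7]
finger_gap: 0.0553
```

```bash
python3 st.py
```

```text
12.8 pos [ 0.5711 -0.1342  0.1236] gap 0.0553 F [-1.07  0.73  2.73] Ftool [-2.73  0.71 -1.09] M [ 0.097  0.01  -0.036] ang 88.87 q6 -108.8
```

Request:
{"fn": "step_arm", "kwargs": {"moves": [0,0,0,-0.8,0,0,5.3,0,0,0,-0.8,0,0,5.3]}}

```text
time_s: 13.05
ee_pos: [0.5711, -0.1343, 0.1237]
ee_rot: [[-0.0, -0.008, 1.0], [0.0, 1.0, 0.008], [-1.0, 0.0, -0.0]]
force: [-1.1, -0.2, 2.5]
finger_gap: 0.0556
```

```bash
python3 st.py
```

```text
13.05 pos [ 0.5711 -0.1343  0.1237] gap 0.0556 F [-1.06 -0.18  2.51] Ftool [-2.51 -0.17 -1.06] M [ 0.099  0.01  -0.024] ang 90.47 q6 -110.4
```

Request:
{"fn": "step_arm", "kwargs": {"moves": [0,0,0,-0.8,0,0,5.3,0,0,0,-0.8,0,0,5.3]}}

```text
time_s: 13.3
ee_pos: [0.5711, -0.1343, 0.1236]
ee_rot: [[-0.0, -0.036, 0.999], [0.0, 0.999, 0.036], [-1.0, 0.0, -0.0]]
force: [-1.1, 1.1, 2.9]
finger_gap: 0.0555
```

```bash
python3 st.py
```

```text
13.3 pos [ 0.5711 -0.1343  0.1236] gap 0.0555 F [-1.1   1.07  2.86] Ftool [-2.86  1.11 -1.06] M [ 0.044 -0.033 -0.049] ang 92.07 q6 -112.0
```

Request:
{"fn": "step_arm", "kwargs": {"moves": [0,0,0,-0.8,0,0,5.3,0,0,0,-0.8,0,0,5.3]}}

```text
time_s: 13.55
ee_pos: [0.5711, -0.1343, 0.1236]
ee_rot: [[-0.0, -0.064, 0.998], [0.0, 0.998, 0.064], [-1.0, 0.0, -0.0]]
force: [-0.6, -0.3, 1.9]
finger_gap: 0.0557
```

```bash
python3 st.py
```

```text
13.55 pos [ 0.5711 -0.1343  0.1236] gap 0.0557 F [-0.57 -0.3   1.9 ] Ftool [-1.9  -0.27 -0.59] M [ 0.066 -0.028 -0.039] ang 93.67 q6 -113.6
```

Request:
{"fn": "step_arm", "kwargs": {"moves": [0,0,0,-0.8,0,0,5.3,0,0,0,-0.8,0,0,5.3]}}

```text
time_s: 13.8
ee_pos: [0.5711, -0.1343, 0.1237]
ee_rot: [[-0.0, -0.092, 0.996], [0.0, 0.996, 0.092], [-1.0, 0.0, 0.0]]
force: [-1.0, -0.1, 2.7]
finger_gap: 0.0555
```

```bash
python3 st.py
```

```text
13.8 pos [ 0.5711 -0.1343  0.1237] gap 0.0555 F [-0.98 -0.09  2.71] Ftool [-2.71  0.   -0.98] M [-0.007 -0.026  0.003] ang 95.27 q6 -115.2
```

Request:
{"fn": "step_arm", "kwargs": {"moves": [0,0,0,-0.8,0,0,5.3,0,0,0,-0.8,0,0,5.3]}}

```text
time_s: 14.05
ee_pos: [0.5711, -0.1343, 0.1237]
ee_rot: [[0.0, -0.12, 0.993], [0.0, 0.993, 0.12], [-1.0, 0.0, 0.0]]
force: [-0.2, 1.5, 3.2]
finger_gap: 0.0555
```

```bash
python3 st.py;python3 -c "
from h import *
p=vision.snapshot('side'); a=p['color'][80:160,255:335]
p=vision.snapshot('scene'); b=p['color'][195:275,140:220]
cv2.imwrite('pics/c5.png',cv2.resize(np.hstack([a,b]),None,fx=5,fy=5,interpolation=cv2.INTER_CUBIC)[:,:,::-1])"
```

```text
14.05 pos [ 0.5711 -0.1343  0.1237] gap 0.0555 F [-0.24  1.51  3.21] Ftool [-3.21  1.53 -0.06] M [ 0.069 -0.035 -0.03 ] ang 96.87 q6 -116.8
```

View pics/c5.png

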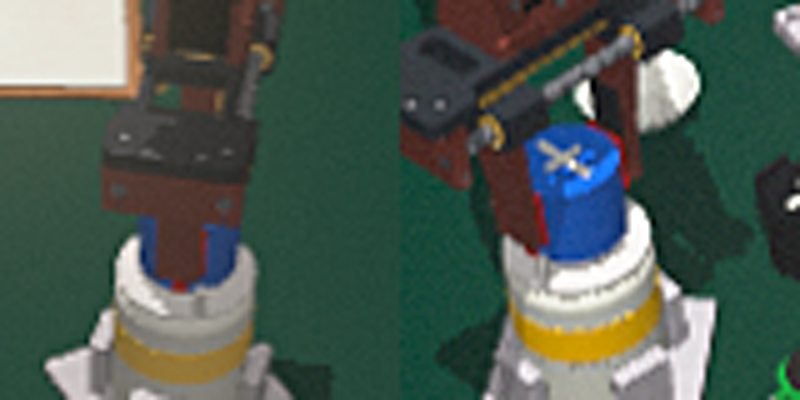

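The cap is turning with the fingers: the tabs are held at both pads and the cross has turned. The finger is now close to the latch post at crop (540,265), and its tip stays above it. Going on.

Request:
{"fn": "step_arm", "kwargs": {"moves": [0,0,0,-0.8,0,0,5.3,0,0,0,-0.8,0,0,5.3]}}

```text
time_s: 14.4
ee_pos: [0.5711, -0.1343, 0.1237]
ee_rot: [[0.0, -0.147, 0.989], [0.0, 0.989, 0.147], [-1.0, 0.0, 0.0]]
force: [-0.8, 0.7, 3.0]
finger_gap: 0.0551
```

```bash
python3 st.py
```

```text
14.4 pos [ 0.5711 -0.1343  0.1237] gap 0.0551 F [-0.81  0.75  3.04] Ftool [-3.04  0.86 -0.69] M [ 0.056 -0.039 -0.032] ang 98.47 q6 -118.4
```

Request:
{"fn": "step_arm", "kwargs": {"moves": [0,0,0,-0.8,0,0,5.3,0,0,0,-0.8,0,0,5.3]}}

```text
time_s: 14.65
ee_pos: [0.5711, -0.1343, 0.1237]
ee_rot: [[-0.0, -0.175, 0.985], [0.0, 0.985, 0.175], [-1.0, 0.0, 0.0]]
force: [-0.3, -0.3, 2.9]
finger_gap: 0.0556
```

```bash
python3 st.py
```

```text
14.65 pos [ 0.5711 -0.1343  0.1237] gap 0.0556 F [-0.26 -0.26  2.87] Ftool [-2.87 -0.21 -0.3 ] M [ 0.067 -0.052 -0.03 ] ang 100.07 q6 -120.0
```

Request:
{"fn": "step_arm", "kwargs": {"moves": [0,0,0,-0.8,0,0,5.3,0,0,0,-0.8,0,0,5.3]}}

```text
time_s: 14.9
ee_pos: [0.5711, -0.1343, 0.1236]
ee_rot: [[-0.0, -0.202, 0.979], [0.0, 0.979, 0.202], [-1.0, 0.0, -0.0]]
force: [-1.4, 0.1, 3.2]
finger_gap: 0.0553
```

```bash
python3 st.py
```

```text
14.9 pos [ 0.5711 -0.1343  0.1236] gap 0.0553 F [-1.41  0.11  3.25] Ftool [-3.25  0.39 -1.35] M [ 0.001 -0.045  0.031] ang 101.67 q6 -121.7
```

Request:
{"fn": "step_arm", "kwargs": {"moves": [0,0,0,-0.8,0,0,5.3,0,0,0,-0.8,0,0,5.3]}}

```text
time_s: 15.15
ee_pos: [0.5711, -0.1342, 0.1237]
ee_rot: [[-0.0, -0.23, 0.973], [0.0, 0.973, 0.23], [-1.0, 0.0, -0.0]]
force: [-0.6, 1.5, 2.9]
finger_gap: 0.0556
```

```bash
python3 st.py
```

```text
15.15 pos [ 0.5711 -0.1342  0.1237] gap 0.0556 F [-0.6   1.5   2.95] Ftool [-2.95  1.6  -0.24] M [-0.008  0.022 -0.02 ] ang 103.27 q6 -123.2
```

Request:
{"fn": "step_arm", "kwargs": {"moves": [0,0,0,-0.8,0,0,5.3,0,0,0,-0.8,0,0,5.3]}}

```text
time_s: 15.4
ee_pos: [0.5711, -0.1342, 0.1237]
ee_rot: [[-0.0, -0.257, 0.967], [0.0, 0.967, 0.257], [-1.0, 0.0, -0.0]]
force: [-0.4, 0.6, 2.4]
finger_gap: 0.0553
```

```bash
python3 st.py
```

```text
15.4 pos [ 0.5711 -0.1342  0.1237] gap 0.0553 F [-0.37  0.63  2.41] Ftool [-2.41  0.7  -0.2 ] M [ 0.072 -0.051 -0.019] ang 104.87 q6 -124.8
```

Request:
{"fn": "step_arm", "kwargs": {"moves": [0,0,0,-0.8,0,0,5.3,0,0,0,-0.8,0,0,5.3]}}

```text
time_s: 15.65
ee_pos: [0.5711, -0.1343, 0.1236]
ee_rot: [[-0.0, -0.283, 0.959], [0.0, 0.959, 0.283], [-1.0, 0.0, -0.0]]
force: [-0.4, 0.7, 2.9]
finger_gap: 0.0556
```

```bash
python3 st.py
```

```text
15.65 pos [ 0.5711 -0.1343  0.1236] gap 0.0556 F [-0.38  0.73  2.89] Ftool [-2.89  0.81 -0.16] M [ 0.065 -0.002  0.046] ang 106.47 q6 -126.4
```

Request:
{"fn": "step_arm", "kwargs": {"moves": [0,0,0,-0.8,0,0,5.3,0,0,0,-0.8,0,0,5.3]}}

```text
time_s: 15.9
ee_pos: [0.5711, -0.1343, 0.1236]
ee_rot: [[-0.0, -0.31, 0.951], [0.0, 0.951, 0.31], [-1.0, 0.0, -0.0]]
force: [-1.6, -0.6, 2.8]
finger_gap: 0.0556
```

```bash
python3 st.py
```

```text
15.9 pos [ 0.5711 -0.1343  0.1236] gap 0.0556 F [-1.63 -0.58  2.8 ] Ftool [-2.8  -0.05 -1.73] M [-0.001 -0.039 -0.043] ang 108.07 q6 -128.1
```

Request:
{"fn": "step_arm", "kwargs": {"moves": [0,0,0,-0.8,0,0,5.3,0,0,0,-0.8,0,0,5.3]}}

```text
time_s: 16.15
ee_pos: [0.5711, -0.1342, 0.1237]
ee_rot: [[-0.0, -0.337, 0.942], [0.0, 0.942, 0.337], [-1.0, 0.0, 0.0]]
force: [-0.8, -0.9, 2.2]
finger_gap: 0.0552
```

```bash
python3 st.py
```

```text
16.15 pos [ 0.5711 -0.1342  0.1237] gap 0.0552 F [-0.77 -0.92  2.21] Ftool [-2.21 -0.61 -1.03] M [-0.014  0.024  0.016] ang 109.67 q6 -129.6
```

Request:
{"fn": "step_arm", "kwargs": {"moves": [0,0,0,-0.8,0,0,5.3,0,0,0,-0.8,0,0,5.3]}}

```text
time_s: 16.4
ee_pos: [0.5711, -0.1342, 0.1236]
ee_rot: [[-0.0, -0.363, 0.932], [0.0, 0.932, 0.363], [-1.0, 0.0, -0.0]]
force: [0.1, -0.4, 2.7]
finger_gap: 0.0555
```

```bash
python3 st.py
```

```text
16.4 pos [ 0.5711 -0.1342  0.1236] gap 0.0555 F [ 0.15 -0.43  2.75] Ftool [-2.75 -0.45 -0.02] M [ 0.007 -0.027 -0.017] ang 111.27 q6 -131.2
```

Request:
{"fn": "step_arm", "kwargs": {"moves": [0,0,0,-0.8,0,0,5.3,0,0,0,-0.8,0,0,5.3]}}

```text
time_s: 16.65
ee_pos: [0.5711, -0.1342, 0.1237]
ee_rot: [[0.0, -0.389, 0.921], [0.0, 0.921, 0.389], [-1.0, 0.0, 0.0]]
force: [-1.3, -0.5, 2.6]
finger_gap: 0.0554
```

```bash
python3 st.py
```

```text
16.65 pos [ 0.5711 -0.1342  0.1237] gap 0.0554 F [-1.26 -0.46  2.61] Ftool [-2.61  0.07 -1.34] M [ 0.026 -0.014 -0.026] ang 112.87 q6 -132.8
```

Request:
{"fn": "step_arm", "kwargs": {"moves": [0,0,0,-0.8,0,0,5.3,0,0,0,-0.8,0,0,5.3]}}

```text
time_s: 16.9
ee_pos: [0.5711, -0.1343, 0.1237]
ee_rot: [[-0.0, -0.414, 0.91], [0.0, 0.91, 0.414], [-1.0, 0.0, 0.0]]
force: [-1.3, -0.1, 3.1]
finger_gap: 0.0554
```

```bash
python3 st.py
```

```text
16.9 pos [ 0.5711 -0.1343  0.1237] gap 0.0554 F [-1.31 -0.14  3.07] Ftool [-3.07  0.42 -1.25] M [ 0.033 -0.006 -0.028] ang 114.47 q6 -134.4
```

Request:
{"fn": "step_arm", "kwargs": {"moves": [0,0,0,-0.8,0,0,5.3,0,0,0,-0.8,0,0,5.3]}}

```text
time_s: 17.15
ee_pos: [0.5711, -0.1342, 0.1236]
ee_rot: [[-0.0, -0.439, 0.898], [0.0, 0.898, 0.439], [-1.0, 0.0, 0.0]]
force: [-1.1, -0.3, 2.3]
finger_gap: 0.055
```

```bash
python3 st.py
```

```text
17.15 pos [ 0.5711 -0.1342  0.1236] gap 0.055 F [-1.15 -0.34  2.31] Ftool [-2.31  0.2  -1.18] M [-0.01   0.008 -0.041] ang 116.07 q6 -136.0
```

Request:
{"fn": "step_arm", "kwargs": {"moves": [0,0,0,-0.8,0,0,5.3,0,0,0,-0.8,0,0,5.3]}}

```text
time_s: 17.4
ee_pos: [0.5711, -0.1343, 0.1237]
ee_rot: [[0.0, -0.464, 0.886], [0.0, 0.886, 0.464], [-1.0, 0.0, 0.0]]
force: [-0.9, -0.4, 1.9]
finger_gap: 0.0556
```

```bash
python3 st.py
```

```text
17.4 pos [ 0.5711 -0.1343  0.1237] gap 0.0556 F [-0.91 -0.36  1.94] Ftool [-1.94  0.11 -0.98] M [ 0.048  0.008 -0.008] ang 117.67 q6 -137.6
```

Request:
{"fn": "step_arm", "kwargs": {"moves": [0,0,0,-0.8,0,0,5.3,0,0,0,-0.8,0,0,5.3]}}

```text
time_s: 17.65
ee_pos: [0.5711, -0.1342, 0.1236]
ee_rot: [[-0.0, -0.489, 0.872], [0.0, 0.872, 0.489], [-1.0, 0.0, 0.0]]
force: [-0.8, -0.2, 3.2]
finger_gap: 0.0555
```

```bash
python3 st.py
```

```text
17.65 pos [ 0.5711 -0.1342  0.1236] gap 0.0555 F [-0.77 -0.16  3.15] Ftool [-3.15  0.24 -0.75] M [ 0.001  0.046 -0.034] ang 119.27 q6 -139.2
```

Request:
{"fn": "step_arm", "kwargs": {"moves": [0,0,0,-0.8,0,0,5.3,0,0,0,0,0,0,5.3]}}

```text
time_s: 17.9
ee_pos: [0.5711, -0.1342, 0.1236]
ee_rot: [[-0.0, -0.5, 0.866], [0.0, 0.866, 0.5], [-1.0, 0.0, 0.0]]
force: [-0.5, -0.3, 3.4]
finger_gap: 0.0551
```

```bash
python3 st.py;python3 -c "
from h import *
p=vision.snapshot('side'); a=p['color'][80:160,255:335]
p=vision.snapshot('scene'); b=p['color'][195:275,140:220]
cv2.imwrite('pics/c6.png',cv2.resize(np.hstack([a,b]),None,fx=5,fy=5,interpolation=cv2.INTER_CUBIC)[:,:,::-1])
p=vision.snapshot('wrist');save(p,'w6',s=1.5)"
```

```text
17.9 pos [ 0.5711 -0.1342  0.1236] gap 0.0551 F [-0.47 -0.27  3.37] Ftool [-3.37 -0.   -0.54] M [ 0.046 -0.005 -0.006] ang 120.03 q6 -140.0
```

View pics/c6.png

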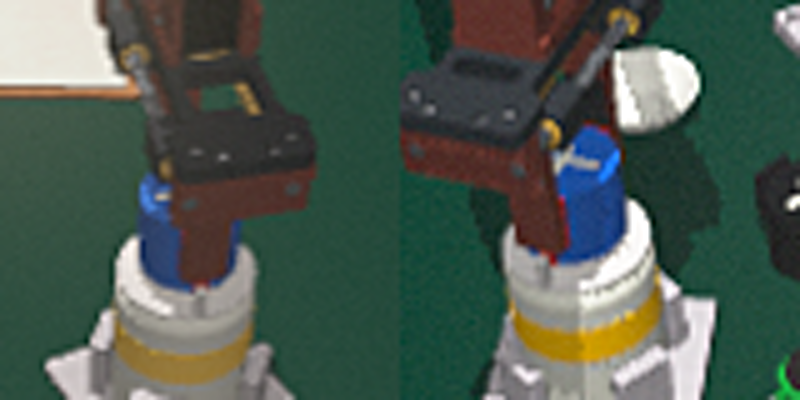

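View pics/w6.png

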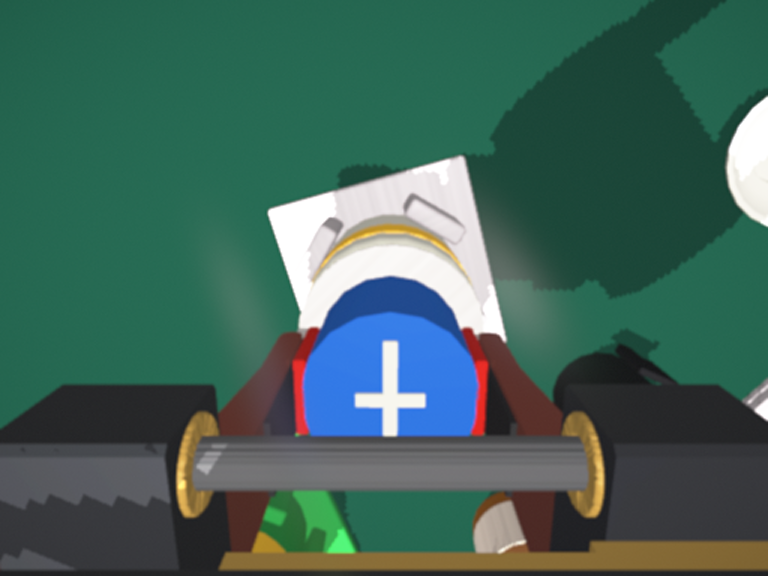

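The cap is still square in the fingers (cross at w6 (390,400)), turned 74.5° with no stop yet. The latest possible stop is near 77°.

Request:
{"fn": "step_arm", "kwargs": {"moves": [0,0,0,-0.7,0,0,5.3,0,0,0,-0.5,0,0,5.3]}}

```text
time_s: 18.3
ee_pos: [0.5711, -0.1343, 0.1236]
ee_rot: [[-0.0, -0.519, 0.855], [0.0, 0.855, 0.519], [-1.0, 0.0, 0.0]]
force: [-0.4, -0.5, 2.5]
finger_gap: 0.0553
```

```bash
python3 st.py
```

```text
18.3 pos [ 0.5711 -0.1343  0.1236] gap 0.0553 F [-0.38 -0.48  2.46] Ftool [-2.46 -0.21 -0.57] M [-0.006 -0.029 -0.007] ang 121.25 q6 -141.2
```

Request:
{"fn": "step_arm", "kwargs": {"moves": [0,0,0,-0.6,0,0,5.3,0,0,0,-0.6,0,0,5.3]}}

```text
time_s: 18.55
ee_pos: [0.5711, -0.1343, 0.1237]
ee_rot: [[0.0, -0.537, 0.844], [0.0, 0.844, 0.537], [-1.0, 0.0, 0.0]]
force: [0.0, -0.9, 2.8]
finger_gap: 0.0555
```

```bash
python3 st.py
```

```text
18.55 pos [ 0.5711 -0.1343  0.1237] gap 0.0555 F [ 0.01 -0.89  2.77] Ftool [-2.77 -0.76 -0.47] M [ 0.021  0.017 -0.001] ang 122.46 q6 -142.4
```

Request:
{"fn": "step_arm", "kwargs": {"moves": [0,0,0,-0.5,0,0,5.3,0,0,0,-0.5,0,0,5.3]}}

```text
time_s: 18.8
ee_pos: [0.5711, -0.1343, 0.1237]
ee_rot: [[0.0, -0.551, 0.834], [0.0, 0.834, 0.551], [-1.0, 0.0, 0.0]]
force: [-0.6, -1.0, 2.7]
finger_gap: 0.0554
```

```bash
python3 st.py
```

```text
18.8 pos [ 0.5711 -0.1343  0.1237] gap 0.0554 F [-0.62 -0.96  2.72] Ftool [-2.72 -0.46 -1.04] M [ 0.004 -0.    -0.   ] ang 123.45 q6 -143.4
```

Request:
{"fn": "step_arm", "kwargs": {"moves": [0,0,0,-0.5,0,0,5.3,0,0,0,-0.5,0,0,5.3]}}

```text
time_s: 19.05
ee_pos: [0.5712, -0.1343, 0.1237]
ee_rot: [[0.0, -0.566, 0.825], [-0.0, 0.825, 0.566], [-1.0, -0.0, 0.0]]
force: [-0.5, 0.4, 2.9]
finger_gap: 0.0554
```

```bash
python3 st.py
```

```text
19.05 pos [ 0.5712 -0.1343  0.1237] gap 0.0554 F [-0.51  0.43  2.9 ] Ftool [-2.9   0.64 -0.17] M [ 0.047 -0.008 -0.037] ang 124.45 q6 -144.4
```

Past the stated maximum of 76.8° and still no torque (|Mz| < 0.05). I'll test with a tiny lift before turning further.

Request:
{"fn": "step_arm", "kwargs": {"moves": [-0.05,0,0,0,0,0,5.3,0,0,0,0,0,0,5.3]}}

```text
time_s: 19.3
ee_pos: [0.5712, -0.1343, 0.1241]
ee_rot: [[0.0, -0.565, 0.825], [0.0, 0.825, 0.565], [-1.0, 0.0, 0.0]]
force: [-0.3, -0.6, 1.5]
finger_gap: 0.0554
```

```bash
python3 st.py
```

```text
19.3 pos [ 0.5712 -0.1343  0.1241] gap 0.0554 F [-0.29 -0.64  1.5 ] Ftool [-1.5  -0.36 -0.6 ] M [-0.013 -0.13   0.015] ang 124.41 q6 -144.4
```

Request:
{"fn": "step_arm", "kwargs": {"moves": [-0.05,0,0,0,0,0,5.3,0,0,0,0,0,0,5.3]}}

```text
time_s: 19.55
ee_pos: [0.5711, -0.1342, 0.1244]
ee_rot: [[-0.0, -0.565, 0.825], [0.0, 0.825, 0.565], [-1.0, 0.0, -0.0]]
force: [0.5, -0.7, -0.5]
finger_gap: 0.0554
```

```bash
python3 st.py
```

```text
19.55 pos [ 0.5711 -0.1342  0.1244] gap 0.0554 F [ 0.47 -0.69 -0.54] Ftool [ 0.54 -0.84 -0.01] M [-0.059 -0.276  0.025] ang 124.41 q6 -144.4
```

Request:
{"fn": "step_arm", "kwargs": {"moves": [-0.05,0,0,0,0,0,5.3,0,0,0,0,0,0,5.3]}}

```text
time_s: 19.8
ee_pos: [0.5711, -0.1342, 0.1251]
ee_rot: [[-0.0, -0.565, 0.825], [0.0, 0.825, 0.565], [-1.0, 0.0, 0.0]]
force: [1.2, -0.3, -1.8]
finger_gap: 0.0551
```

```bash
python3 st.py
```

```text
19.8 pos [ 0.5711 -0.1342  0.1251] gap 0.0551 F [ 1.19 -0.25 -1.79] Ftool [ 1.78 -0.88  0.83] M [ 0.062 -0.283 -0.079] ang 124.41 q6 -144.4
```

Request:
{"fn": "step_arm", "kwargs": {"moves": [-0.05,0,0,0,0,0,5.3,0,0,0,0,0,0,5.3]}}

```text
time_s: 20.05
ee_pos: [0.5711, -0.1342, 0.1257]
ee_rot: [[-0.0, -0.565, 0.825], [0.0, 0.825, 0.565], [-1.0, 0.0, 0.0]]
force: [0.4, -0.2, -0.9]
finger_gap: 0.0555
```

```bash
python3 st.py
```

```text
20.05 pos [ 0.5711 -0.1342  0.1257] gap 0.0555 F [ 0.39 -0.25 -0.93] Ftool [ 0.93 -0.42  0.18] M [ 0.018 -0.277 -0.053] ang 124.42 q6 -144.4
```

Request:
{"fn": "step_arm", "kwargs": {"moves": [-0.1,0,0,0,0,0,5.3,-0.1,0,0,0,0,0,5.3,0,0,0,0,0,0,5.3]}}

```text
time_s: 20.42
ee_pos: [0.5712, -0.1343, 0.1278]
ee_rot: [[0.0, -0.565, 0.825], [0.0, 0.825, 0.565], [-1.0, -0.0, 0.0]]
force: [1.0, -0.4, -0.8]
finger_gap: 0.0549
```

```bash
python3 st.py;python3 -c "
from h import *
p=vision.snapshot('side'); a=p['color'][80:160,255:335]
p=vision.snapshot('scene'); b=p['color'][195:275,140:220]
cv2.imwrite('pics/c7.png',cv2.resize(np.hstack([a,b]),None,fx=5,fy=5,interpolation=cv2.INTER_CUBIC)[:,:,::-1])
p=vision.snapshot('wrist');save(p,'w7',s=1.5)"
```

```text
20.425 pos [ 0.5712 -0.1343  0.1278] gap 0.0549 F [ 0.96 -0.35 -0.84] Ftool [ 0.84 -0.83  0.59] M [ 0.027 -0.292  0.014] ang 124.42 q6 -144.4
```

View pics/c7.png

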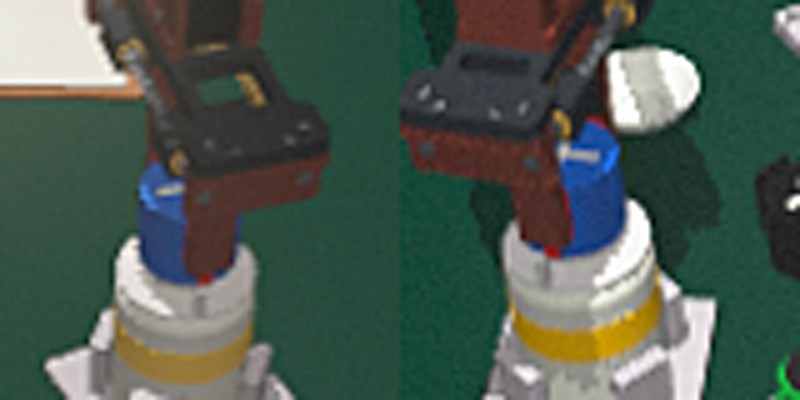

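View pics/w7.png

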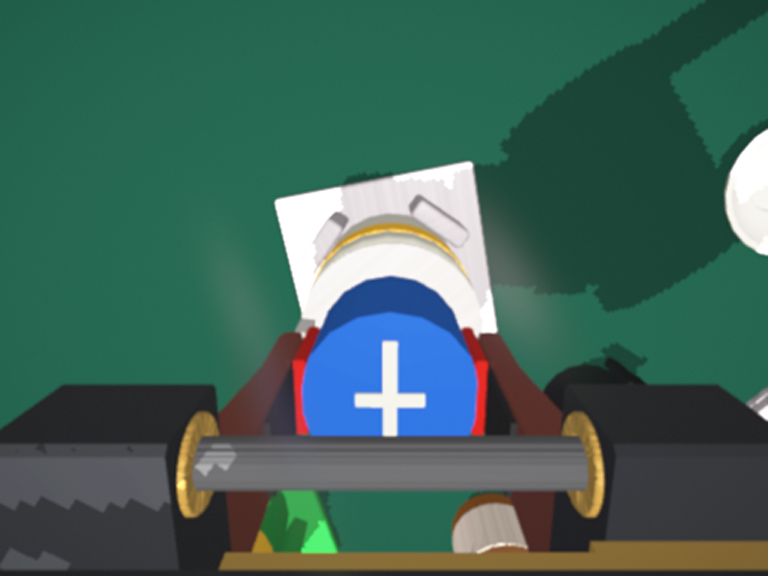

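The cap stays at the same place in the wrist picture (cross at 390,400) while the jar recedes, and Fz ≈ -0.84 N is just the cap's weight. So it has come free and I'm lifting straight up.

Request:
{"fn": "step_arm", "kwargs": {"moves": [-0.4,0,0,0,0,0,5.3,-0.6,0,0,0,0,0,5.3,-0.8,0,0,0,0,0,5.3,-1.2,0,0,0,0,0,5.3,-1.5,0,0,0,0,0,5.3,-1.5,0,0,0,0,0,5.3,-1.3,0,0,0,0,0,5.3,0,0,0,0,0,0,5.3]}}

```text
time_s: 21.58
ee_pos: [0.572, -0.1346, 0.2022]
ee_rot: [[0.002, -0.565, 0.825], [-0.001, 0.825, 0.565], [-1.0, -0.002, 0.002]]
force: [0.0, 0.0, -0.9]
finger_gap: 0.0555
```

```bash
python3 st.py;python3 -c "
from h import *
pd=vision.snapshot('side'); save(pd,'d8',s=1.5)
ps=vision.snapshot('scene'); save(ps,'s8',s=1.5)
for n,p in(('scene',ps),('side',pd)):
  print(n,tip('tray',p),[atz(p,u,0)[:2].round(4) for _,u in tip('tray',p)])
  for d in outline_of('tray',p)[:2]:
    m=d['mask'].astype(np.uint8); print(d['p'],m.sum()); c,_=cv2.findContours(m,0,2)
    if not c: continue
    c=max(c,key=cv2.contourArea); (h)=cv2.convexHull(c); q=cv2.approxPolyDP(h,0.06*cv2.arcLength(h,True),True)[:,0]
    print(q.tolist(),[atz(p,x,.006)[:2].round(4).tolist() for x in q], np.mean([atz(p,x,.006)[:2] for x in q],0))
"
```

```text
21.575 pos [ 0.572  -0.1346  0.2022] gap 0.0555 F [ 0.02  0.04 -0.92] Ftool [0.92 0.02 0.03] M [ 0.082 -0.127  0.004] ang 124.42 q6 -144.4
scene [(0.75, array([253.5, 206.2]))] [array([0.5034, 0.182 ])]
0.83 2236
[[261, 180], [291, 209], [243, 230], [215, 198]] [[0.4256, 0.2861], [0.5957, 0.2483], [0.5682, 0.0828], [0.3978, 0.1188]] [0.49681434 0.18402018]
side [(0.77, array([279.6, 261. ]))] [array([0.5049, 0.1894])]
0.82 4791
[[267, 220], [329, 248], [298, 306], [232, 272]] [[0.5673, 0.0899], [0.4031, 0.1226], [0.4342, 0.2883], [0.5987, 0.2542]] [0.50082299 0.18874578]
0.47 1832
[[295, 117], [315, 166], [281, 178], [264, 154]] [[0.6034, -0.3032], [0.4978, -0.1252], [0.5738, -0.0543], [0.6445, -0.1255]] [ 0.57983925 -0.15204998]
```

View pics/s8.png

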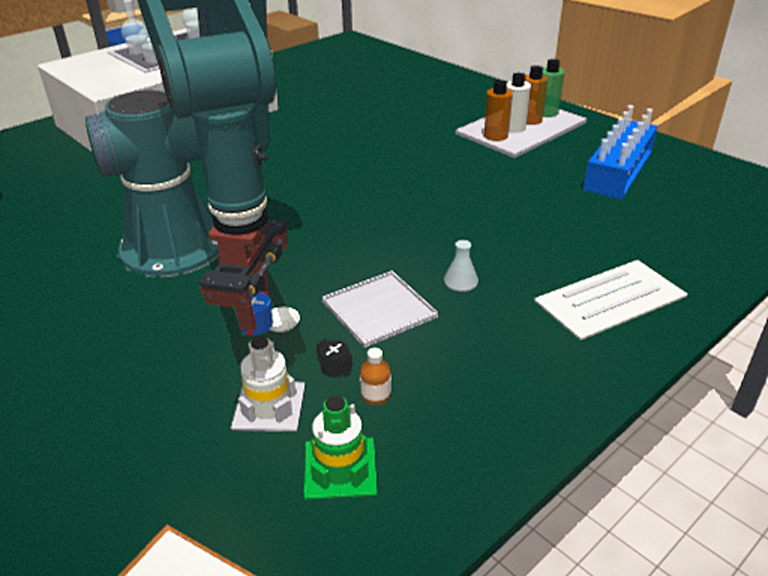

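View pics/d8.png

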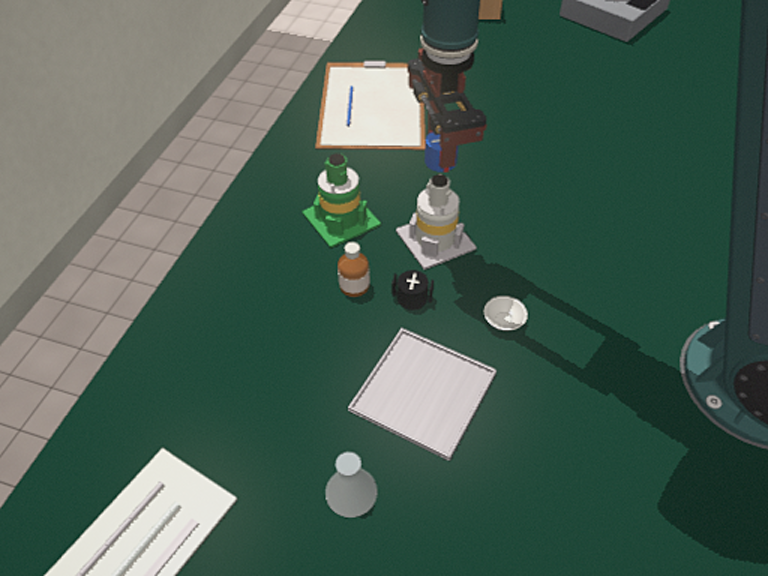

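The cap is off and held (s8 (260,315), jar neck bare at (262,345)). Bottle, dish and flask haven't moved. Tray centre ≈ (0.500, 0.186), and its measured sides match 170 mm. I'm moving over it.

Request:
{"fn": "step_arm", "kwargs": {"moves": [0,2,0.8,0,0,0,5.3,0,4,1.6,0,0,0,5.3,0,5,2,0,0,0,5.3,0,5,2,0,0,0,5.3,0,5,2,0,0,0,5.3,0,5,2,0,0,0,5.3,0,3,1.2,0,0,0,5.3,0,1.5,0.6,0,0,0,5.3]}}

```text
time_s: 22.98
ee_pos: [0.4978, 0.1886, 0.2007]
ee_rot: [[-0.001, -0.567, 0.824], [0.0, 0.824, 0.567], [-1.0, 0.001, -0.0]]
force: [-0.4, -0.9, -1.4]
finger_gap: 0.0552
```

Request:
{"fn": "step_arm", "kwargs": {"moves": [3,0,0,0,0,0,5.3,4,0,0,0,0,0,5.3,4,0,0,0,0,0,5.3,3,0,0,0,0,0,5.3,0,0,0,0,0,0,5.3]}}

```text
time_s: 23.6
ee_pos: [0.4972, 0.1856, 0.0588]
ee_rot: [[-0.005, -0.565, 0.825], [-0.001, 0.825, 0.565], [-1.0, 0.002, -0.005]]
force: [-0.4, 0.6, -0.6]
finger_gap: 0.0555
```

```bash
python3 st.py;python3 -c "
from h import *
pd=vision.snapshot('side'); save(pd,'d9',(180,170,380,350),3.5)
p=vision.snapshot('scene'); save(p,'s9',(190,130,330,260),4)"; python3 st.py
```

```text
23.6 pos [0.4972 0.1856 0.0588] gap 0.0555 F [-0.45  0.57 -0.58] Ftool [ 0.59  0.73 -0.04] M [ 0.089 -0.092 -0.011] ang 124.39 q6 -111.4
23.7 pos [0.4997 0.1862 0.0612] gap 0.0553 F [ 0.38  0.15 -0.66] Ftool [ 0.66 -0.09  0.39] M [ 0.104 -0.134  0.002] ang 124.4 q6 -111.4
```

View pics/d9.png

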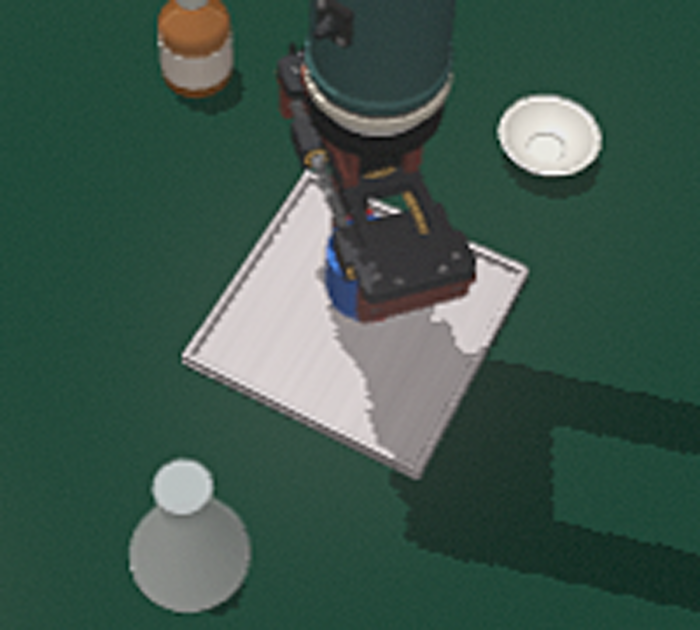

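View pics/s9.png

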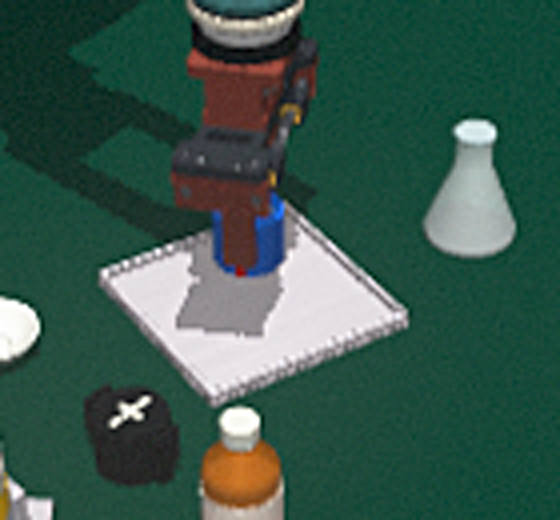

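Request:
{"fn": "step_arm", "kwargs": {"moves": [1,0,0,0,0,0,5.3,1.2,0,0,0,0,0,5.3,0.8,0,0,0,0,0,5.3,0.5,0,0,0,0,0,5.3,0.2,0,0,0,0,0,5.3,0,0,0,0,0,0,5.3,0,0,0,0,0,0,5.3]}}

```text
time_s: 24.58
ee_pos: [0.4996, 0.1864, 0.0239]
ee_rot: [[0.0, -0.565, 0.825], [0.0, 0.825, 0.565], [-1.0, -0.0, 0.0]]
force: [-0.0, 0.2, -0.3]
finger_gap: 0.0549
```

```bash
python3 st.py
```

```text
24.575 pos [0.4996 0.1864 0.0239] gap 0.0549 F [-0.02  0.23 -0.28] Ftool [0.28 0.2  0.11] M [ 0.055 -0.111 -0.041] ang 124.42 q6 -111.4
```

Request:
{"fn": "step_arm", "kwargs": {"moves": [0.1,0,0,0,0,0,5.3,0.1,0,0,0,0,0,5.3,0.05,0,0,0,0,0,5.3,0.05,0,0,0,0,0,5.3,0,0,0,0,0,0,5.3]}}

```text
time_s: 25.2
ee_pos: [0.4993, 0.1863, 0.0206]
ee_rot: [[-0.0, -0.565, 0.825], [0.0, 0.825, 0.565], [-1.0, 0.0, -0.0]]
force: [-0.1, 0.1, -0.8]
finger_gap: 0.0551
```

```bash
python3 st.py
```

```text
25.2 pos [0.4993 0.1863 0.0206] gap 0.0551 F [-0.05  0.14 -0.85] Ftool [0.85 0.14 0.03] M [ 0.168 -0.08   0.034] ang 124.42 q6 -111.4
```

Request:
{"fn": "step_arm", "kwargs": {"moves": [0.05,0,0,0,0,0,5.3,0.05,0,0,0,0,0,5.3,0,0,0,0,0,0,5.3]}}

```text
time_s: 25.58
ee_pos: [0.4994, 0.1863, 0.02]
ee_rot: [[0.0, -0.565, 0.825], [0.0, 0.825, 0.565], [-1.0, 0.0, 0.0]]
force: [-1.1, -0.6, 4.0]
finger_gap: 0.0552
```

```bash
python3 st.py
```

```text
25.575 pos [0.4994 0.1863 0.02  ] gap 0.0552 F [-1.13 -0.63  3.99] Ftool [-3.99  0.12 -1.29] M [0.034 0.079 0.019] ang 124.41 q6 -111.4
```

Touched the tray floor (Fz +4.0 N at TCP z = 0.020, where the geometry puts it). Holding briefly, then opening.

Request:
{"fn": "step_arm", "kwargs": {"moves": [0,0,0,0,0,0,5.3,0,0,0,0,0,0,5.3,0,0,0,0,0,0,5.9,0,0,0,0,0,0,6.5,0,0,0,0,0,0,7.1,0,0,0,0,0,0,7.8,0,0,0,0,0,0,8.4,0,0,0,0,0,0,8.4]}}

```text
time_s: 26.58
ee_pos: [0.4993, 0.1863, 0.0196]
ee_rot: [[-0.0, -0.565, 0.825], [0.0, 0.825, 0.565], [-1.0, 0.0, -0.0]]
force: [-0.5, -0.0, -0.4]
finger_gap: 0.0839
```

```bash
python3 st.py;python3 -c "
from h import *
p=vision.snapshot('wrist'); save(p,'w10',s=1.5)
p=vision.snapshot('scene'); save(p,'s10',(190,130,330,260),4)"
```

```text
26.575 pos [0.4993 0.1863 0.0196] gap 0.0839 F [-0.54 -0.02 -0.43] Ftool [ 0.43  0.29 -0.45] M [ 0.13  -0.146  0.009] ang 124.41 q6 -111.4
```

View pics/w10.png

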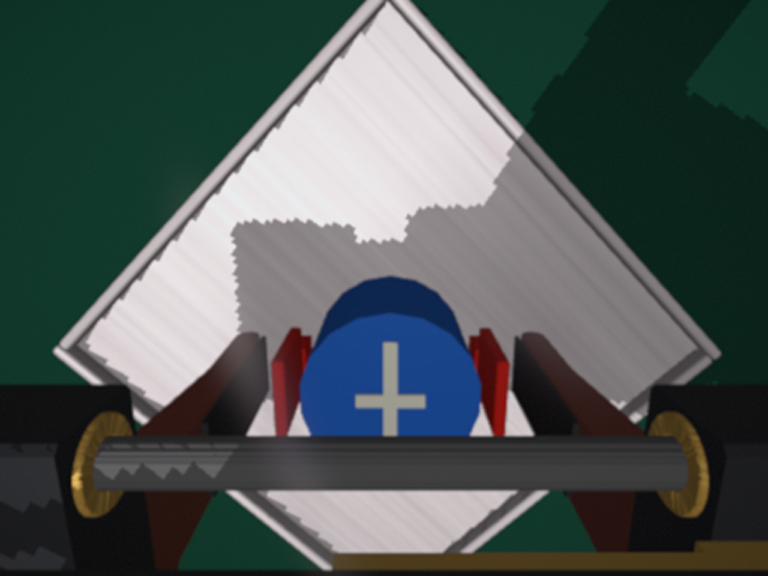

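The cap stands mid-tray (cross at 390,400). Both tabs have sprung out and are clear of the open fingers. Retreating straight up.

Request:
{"fn": "step_arm", "kwargs": {"moves": [-1,0,0,0,0,0,8.4,-2,0,0,0,0,0,8.4,-4,0,0,0,0,0,8.4,-4,0,0,0,0,0,8.4,-4,0,0,0,0,0,8.4,-2,0,0,0,0,0,8.4,0,0,0,0,0,0,8.4,0,0,0,0,0,0,8.4]}}

```text
time_s: 27.68
ee_pos: [0.4987, 0.1861, 0.1891]
ee_rot: [[-0.001, -0.565, 0.825], [-0.0, 0.825, 0.565], [-1.0, 0.0, -0.001]]
force: [0.5, -0.8, -0.3]
finger_gap: 0.084
```

```bash
python3 st.py;python3 -c "
from h import *
p=vision.snapshot('side'); save(p,'d11',s=1.5)
print(tip('cap',p),proj(p,[.4993,.1863,.048]))
p=vision.snapshot('scene'); save(p,'s11',s=1.5);print(proj(p,[.4993,.1863,.048]))"
```

```text
27.675 pos [0.4987 0.1861 0.1891] gap 0.084 F [ 0.47 -0.79 -0.34] Ftool [ 0.34 -0.92 -0.06] M [ 0.157 -0.124 -0.021] ang 124.42 q6 -111.4
[(0.86, array([275.7, 198.7])), (0.59, array([283.3, 259.6]))] [283.05313036 249.40248686]
[253.3718607  192.23576486]
```

View pics/d11.png

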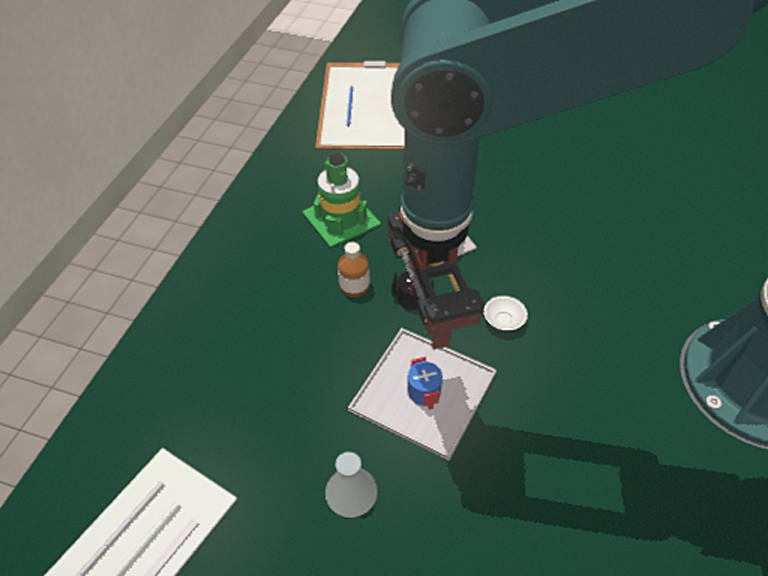

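View pics/s11.png

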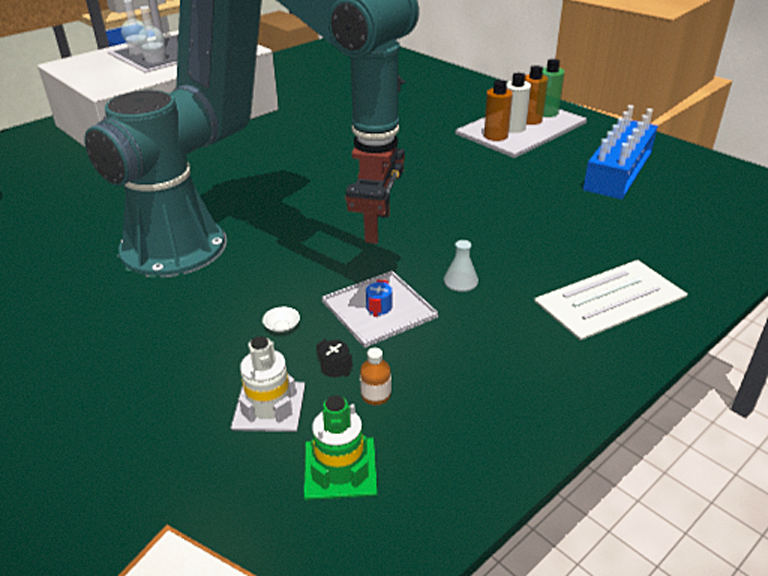

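The cap stands upright near the middle of the tray (side (425,383), scene (378,297)). The gripper is well clear, and the bottle, flask and dish are in the same places as in the first pictures. Handing in.

```bash
python3 -c "
from h import *
print(workorder.close_job())"; python3 st.py
```

```text
the job is handed in; nothing more can be done
None
the job is handed in; nothing more can be done
```

I took the blue cap off the jar and set it upright near the middle of the steel tray. I then let go, backed away and handed the job in at about 28 s of the 72 s allowed. No verdict was reported.

- **Squeeze and turn:** I squeezed both tabs to about 55 mm across with a 20 N grip and turned the cap about 79° counter-clockwise in small steps.
- **Stop not felt:** the torque about the vertical axis stayed within noise (about 0.08 Nm at most) all the way. That disagrees with the stated latest stop at 1.34 rad (76.8°), so I stopped there and tried 0.5 mm test lifts instead. I can't explain the missing stop.
- **Lift:** the cap came up freely. The force settled at about -0.85 N, which is just the cap's weight, and it kept its place between the fingers in the wrist picture.
- **Set-down:** it touched the tray floor with about 4 to 5 N while still held, and I then opened the fingers.
- **Last checks:** the pictures show the cap upright near the tray's centre with both tabs sprung out, the gripper clear of everything, and the bottle, flask and dish where they started. All measured tool forces stayed under 5 N. The force between cap and jar can't be read directly.

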